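# Try the refitted roller catch of the condiment cupboard, then load its door rack

## Task

The roller catch of the little steel condiment cupboard has just been refitted and the door left ajar: press the door gently shut until the catch snaps and holds it by itself with your hand off it, without slamming or leaning on it. Then pull the door open again through the catch until it stands wide open, about square to the cupboard, and stand the pepper shaker upright in the rack on the inside of the door. Leave the other table things where they are.

Things in the scene. Friction and masses are not known exactly. Their poses are not given: they have to be found in the camera images.
- cupboard: Steel counter cupboard, fixed to the table, 110 deep (its x) x 164 wide (its y) x 130 high. Origin: centre of its underside on the table. Its front looks to its own -x. One door in front, hinged at the right (-y) seen from the robot.
- door (a joint): Door angle (rad) about its upright hinge, 0 = square across the front, growing as it opens (counter-clockwise from above, free edge towards the robot), up to 1.75. Starts ajar, 0.35 to 0.8. Where it is really shut is not told: the catch is on a slotted strap, so the shut door reads anything from -0.08 to +0.08. Light hinge friction: it stays where it is left.
- door_hinge (a point): Point on the hinge axis, 70 mm above the table, fixed to the cupboard (75 mm in front of and 74 mm right of its centre). Its axes are the cupboard's.
- handle (a point): Middle of the handle: round level bar 9 mm thick along the door, 60 mm free between its posts, 105 mm above the table, 102 mm from the hinge axis, centre line 40 mm out from the door's outer face (35 mm gap behind). Axes turn with the door: y along it away from the hinge, -x out of its front, z up. Panel: 12 mm thick, 148 mm long from the hinge axis, 12 to 128 mm above the table.
- push_point (a point): Point on the door's outer face (handle side), 120 mm from the hinge axis, 118 mm above the table; axes as handle. The catch resists with about 5 to 12 N here or at the handle, gives way and snaps about 3.5 mm before the door rests on its rubber bumper, then the force rises steeply. Pulling open takes 4 to 8 N.
- catch_base: Steel plate under the cupboard's roof, behind the door's free edge, that carries the slotted strap with a rubber bumper and a sprung roller; the roller rides over a round nose on the door. Origin: the cupboard's origin; it says nothing of the strap's setting. Pressing or slamming the door on the bumper with over 25 N is a fault; the catch alone presses it with 4 to 7 N.
- rack (a point): Centre of the inner floor of the rack on the door's inner face: open-topped steel pocket, inside 54 x 54 mm, walls 3 mm thick and 30 mm high, floor 26 mm above the table, centre 80 mm from the hinge axis and 30 mm off the inner face. Axes as handle (+x away from the panel). Grip what you put in along the door's length (y): no room for a finger next to the panel.
- pepper_shaker: Glass pepper shaker with steel cap, 43 mm across, 75 mm high, cap (top 19 mm) 40 mm across; 0.11 kg. Origin: centre of its underside. Stands on the table.
- toothpick_jar: Open jar of toothpicks, 46 mm across, 66 mm high. Origin: centre of its underside. To be left alone.
- spare_spout: Stepped plastic valve spout standing up, 33 mm across, 48 mm high. Origin: centre of its underside. To be left alone.
- rice_bowl: White rice bowl upside down, 89 mm across, 53 mm high. Origin: centre of its underside. To be left alone.
- soup_spoon: White soup spoon, 141 x 43 x 34 mm. Origin: under its centre. To be left alone.

How it is judged:
By the outcome, as a careful person would: the job done as asked, in the order asked, and still so for the second after the job is handed in, with the robot touching nothing.
It also fails if it takes over 72 s, if anything falls off the work surface, if the arm or the gripper's body presses on something with over 40 N, if the wrist force passes 120 N, or if a joint passes its speed limit or range.

## Robot

A 6-joint arm with a two-finger parallel gripper is mounted at the origin on a cart in front of the work surface, level with it; the furniture and walls round the work are solid. World frame = base frame: x ahead of the robot, y to its left, z up, the work surface at z = 0. Lengths are in m, angles in degrees, forces in N, time in s.
With the tool pointing down it reaches from about 0.275 to 0.75 m from the base axis. Payload 10.2 kg.
Tool frame: the origin (TCP) lies at the very end of the fingers, on their centre line; the grasp point (between the pads) lies 19 mm behind it; y points along the fingers, z is the direction in which the jaws open and shut, and the axes are right-handed (so a half turn about y gives the same grasp; the last joint's range is limited). The gripper opens to 88 mm and grips with 3 to 60 N. Pads are 18 mm wide; open, the fingers measure 123 mm over their backs; the gripper's body (75 mm by 187 mm) begins 45 mm behind the grasp point.
Start: joints at [-79.607, 17.928, 85.812, -0, 76.261, -12.8], TCP at [0.207, -0.483, 0.239] pointing down, gripper open.
Joint ranges: [-168.41, 168.41], [-55.51, 124.54], [10.69, 146.95], [-70.63, 250.63], [1, 178], [-165.06, 165.06]. Speed limits (degrees/s): [136.94, 136.94, 172.46, 180, 180, 180].

## Interface

Orientations are given as a 3x3 rotation matrix whose columns are the frame's x, y, z axes.
In Python, from bench import env, viewer, order gives the robot as it stands. The module is installed in compiled form; this text tells all that it offers.
- The arm moves only by the tool play_rows, never from a script. Its arguments are lists of equal length, an entry for each row: "travel": the shift along the tool's x, y, z in m, a list of three; "twist": the turn, a rotation vector about the tool's x, y, z in degrees, a list of three; "hand": the closure, from 0 (fully open) to 1 (shut). In form: {"travel": [[dx, dy, dz], ...], "twist": [[ax, ay, az], ...], "hand": [hand, ...]}. A call has exactly 10 rows; each row shifts and turns the commanded pose from where the row before left it, along the tool's axes as they then stand; what a row does not reach is not made up. A row lasts 1/12 s, in which the tool goes at most 41.7 mm and 7.16 degrees, less where a joint would pass 70% of its speed; a pose out of reach is approached as far as the arm can. A call is refused whole if a number of a shift passes 0.0417 or a number of a turn 7.16, either way. A call with a gripper value outside its range is refused whole. The fingers move at their own pace and stop on an object; the grip force is fixed at half the most. Time passes only in rows, so rows that do not move let the fingers close, or fill a call up. It gives the time, the measured TCP pose, the force and the opening at its end, in the units of the state.
- env.state(): the state, without advancing time (a new reading comes with each control period).
- viewer.capture(name): name is "scene" or "top" or "wrist"; returns a dict with "pixels" (384x512x3 uint8, red, green, blue), "fovy" (degrees; the focal length in pixels is half the picture's height over the tangent of half this angle, whatever the lens; pixels are square), "cx", "cy" (the principal point, pixels), "origin" and "orientation" of the camera in the world; the wrist camera has in their place "tool_from_camera" (4x4, takes a point from camera to tool coordinates, whose origin is the TCP and whose axes are the tool frame's). Camera axes: x right, y up, looking along -z (the intrinsics and any distortion apply to the point x, -y, -z); pixel columns grow to the right and rows downward; lengths in m; the calibration is good to about 2 mm. The wrist camera is an equidistant fisheye: a pixel r from the principal point sees the ray r / f radians off the axis. A picture is of the moment at which its call begins: read the wrist's pose just before it. There is no depth.
- order.finish_job(): hands the job in, once; it reports no verdict.
Trained networks look in a picture, given as the dict that the camera call returned (one of the last four; its "shot" number tells which), for a name from the list of things; names that differ only in an ending like _2 or _b are one class to them, and where a whole thing is asked for, a point or a joint stands for the part that bears it (a point fixed in the world has none). Each returns a list of dicts, best first, with "confidence" (0 to 1); they miss things now and then, are a little off and sometimes report something else, mostly with a low value. They report only what shows in the picture. A call takes as long as a camera call.
- viewer.search_frame(picture, label): "xyz" ([x, y, z] in m, in world coordinates, good to about 4 mm: the middle of the surface that is visible of it).
The state is a dict: "time": time; "qpos": joint angles; "qvel": joint speeds; "joint_torque": joint torques, N m; "tcp_pos": TCP position; "tool_rot": TCP orientation; "ft_force": force on the tool from outside, world axes, zero at the start; "ft_torque": the same for the moment, N m; "finger_gap": finger opening in m.
Only numpy, scipy, OpenCV 4.12 (cv2) and the standard library are available. Lean on these libraries where they do the work, as an engineer would, in place of code of your own. Each camera call takes 0.05 s, during which the arm holds its last target.

## Working session

There is one attempt and no reset: what is moved stays moved. The work goes in short steps, Python scripts to look and compute and a tool call to move; the robot and the scene stay as the last step left them, time stands still between calls to the robot, and variables do not carry over. Pictures are saved under pics/ and viewed, and the job is handed in when it is done.

Besides the shell and the picture viewer there is one more tool, called after "Call:" by a JSON object that holds its "name" and its "arguments". play_rows: Moves the arm, as the interface text tells. Its arguments: {"type":"object","properties":{"travel":{"type":"array"},"twist":{"type":"array"},"hand":{"type":"array"}},"required":["travel","twist","hand"]}

```bash
mkdir -p pics
cat > h.py <<'E'
import numpy as np, cv2, pickle
from bench import env, viewer, order
def save(d,name):
    cv2.imwrite('pics/'+name+'.png', cv2.cvtColor(d['pixels'],cv2.COLOR_RGB2BGR))
def f(d): return 192/np.tan(np.radians(d['fovy']/2))
def ray(d,u,v):
    r=np.array([(u-d['cx'])/f(d),-(v-d['cy'])/f(d),-1]); return np.array(d['origin']),np.array(d['orientation'])@r
def atz(d,u,v,z):
    o,r=ray(d,u,v); return o+r*(z-o[2])/r[2]
def proj(d,P):
    p=np.array(d['orientation']).T@(np.array(P)-np.array(d['origin'])); return d['cx']+f(d)*p[0]/-p[2], d['cy']-f(d)*p[1]/-p[2]
def st():
    s=env.state(); print('t',round(s['time'],3),'tcp',np.round(s['tcp_pos'],4),'F',np.round(s['ft_force'],2),'gap',round(s['finger_gap'],4)); print(np.round(s['tool_rot'],3), np.round(s['qpos'],1)); return s
E
python3 - <<'E'
from h import *
st()
for n in ['scene','top']:
    d=viewer.capture(n); save(d,n+'0'); pickle.dump(d,open(n+'0.pkl','wb'))
    print(n,d['fovy'],d['cx'],d['cy'],d['origin'],np.round(d['orientation'],3).tolist(),d.keys())
    for l in ['cupboard','door','handle','rack','pepper_shaker','toothpick_jar','spare_spout','rice_bowl','soup_spoon','catch_base']:
        try:
            print(l,[(np.round(r['xyz'],3).tolist(),round(r['confidence'],2)) for r in viewer.search_frame(d,l)][:3])
        except Exception as e: print(l,e)
st()
E
```

```text
t 0.0 tcp [ 0.2067 -0.4823  0.2382] F [ 0.08 -0.08  0.31] gap 0.0882
[[-0.919 -0.     0.394]
 [-0.394  0.001 -0.919]
 [-0.    -1.    -0.001]] [-79.6  18.   85.9  -0.   76.3 -12.8]
scene 47.62835009896566 248.0811522386721 192.37764183816464 [0.1288845  0.45573203 0.81913049] [[-0.789, 0.431, -0.437], [-0.614, -0.557, 0.56], [-0.002, 0.71, 0.704]] dict_keys(['pixels', 'fovy', 'cx', 'cy', 'origin', 'orientation', 'shot'])
cupboard [([0.612, 0.137, 0.104], 0.92)]
door [([0.522, 0.131, 0.064], 0.85)]
handle [([0.523, 0.122, 0.061], 0.79)]
rack [([0.522, 0.129, 0.06], 0.88), ([0.611, 0.137, 0.107], 0.66)]
pepper_shaker [([0.488, -0.354, 0.048], 0.93), ([0.584, -0.415, 0.011], 0.37)]
toothpick_jar [([0.455, -0.272, 0.037], 0.65)]
spare_spout [([0.453, -0.165, 0.026], 0.65)]
rice_bowl [([0.588, -0.21, 0.034], 0.74)]
soup_spoon [([0.585, -0.417, 0.009], 0.73)]
catch_base [([0.584, 0.184, 0.101], 0.47), ([0.588, -0.209, 0.035], 0.33)]
top 48.3429194836441 262.32543160681087 184.86271879764396 [ 0.44888117 -0.07796175  1.3735438 ] [[-0.002, 0.995, -0.103], [-1.0, -0.0, 0.018], [0.018, 0.103, 0.994]] dict_keys(['pixels', 'fovy', 'cx', 'cy', 'origin', 'orientation', 'shot'])
cupboard [([0.609, 0.122, 0.131], 0.79)]
door [([0.536, 0.119, 0.091], 0.89)]
handle [([0.531, 0.118, 0.094], 0.61)]
rack [([0.532, 0.12, 0.088], 0.92), ([0.612, 0.125, 0.129], 0.52)]
pepper_shaker [([0.49, -0.37, 0.072], 0.61), ([0.619, 0.123, 0.132], 0.3)]
toothpick_jar [([0.46, -0.283, 0.026], 0.52)]
spare_spout []
rice_bowl [([0.597, -0.22, 0.039], 0.88)]
soup_spoon [([0.585, -0.414, 0.007], 0.6)]
catch_base []
t 1.1 tcp [ 0.2068 -0.4826  0.2387] F [ 0.01 -0.5   0.26] gap 0.0883
[[-0.919 -0.     0.394]
 [-0.394  0.    -0.919]
 [-0.    -1.    -0.   ]] [-79.6  17.9  85.8  -0.   76.3 -12.8]
```

```bash
python3 - <<'E'
import cv2,pickle
for n,(x0,x1,y0,y1) in {'top':(150,290,60,180),'scene':(20,220,60,260)}.items():
    i=cv2.imread(f'pics/{n}0.png')
    print(i.shape)
E
python3 - <<'E'
import cv2
i=cv2.imread('pics/top0.png'); cv2.imwrite('pics/top0b.png',cv2.resize(i,(768,576),interpolation=cv2.INTER_CUBIC))
E
```

```text
(384, 512, 3)
(384, 512, 3)
```

View pics/scene0.png

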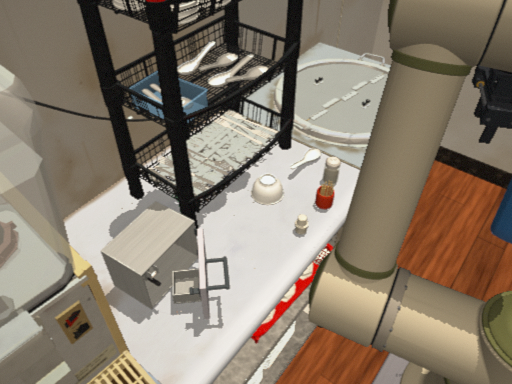

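View pics/top0.png

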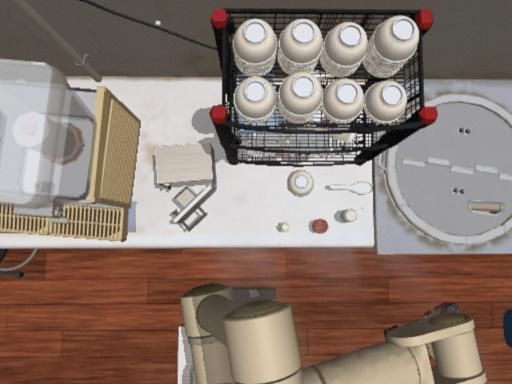

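```bash
python3 - <<'E'
import cv2
i=cv2.imread('pics/top0.png')[130:240,135:245]; cv2.imwrite('pics/top0c.png',cv2.resize(i,(770,770)[:2],interpolation=cv2.INTER_CUBIC)[:600*770//770])
i=cv2.imread('pics/scene0.png')[195:325,95:245]; cv2.imwrite('pics/scene0c.png',cv2.resize(i,None,fx=5,fy=4.6,interpolation=cv2.INTER_CUBIC))
E
python3 - <<'E'
import cv2
i=cv2.imread('pics/top0.png')[135:235,140:240]; cv2.imwrite('pics/top0d.png',cv2.resize(i,(600,600),interpolation=cv2.INTER_CUBIC))
E
```

```text
(no output)
```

View pics/top0d.png

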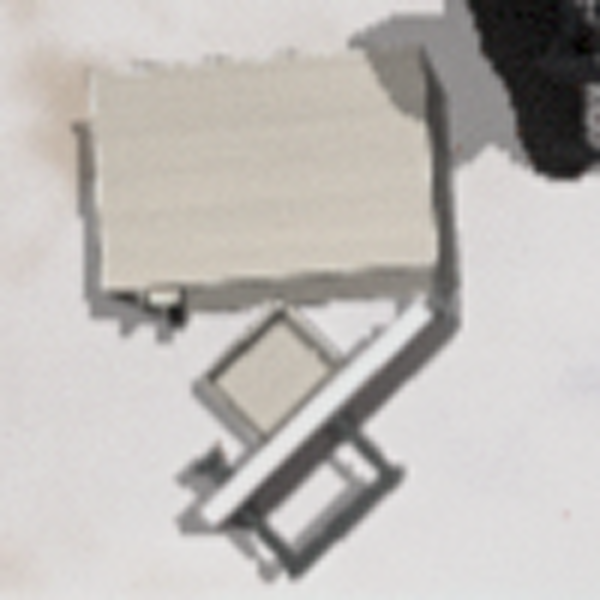

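View pics/scene0c.png

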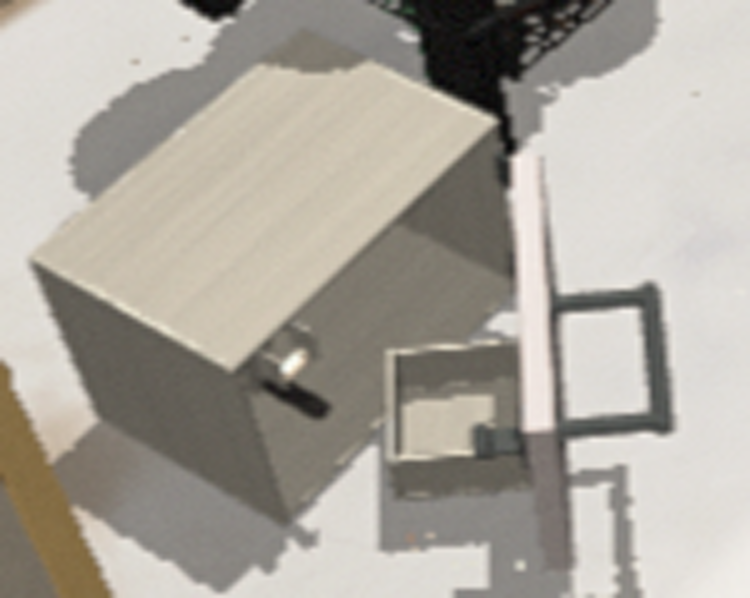

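```bash
cat > fit.py <<'E'
from h import *
from scipy.optimize import least_squares
T=pickle.load(open('top0.pkl','rb'));S=pickle.load(open('scene0.pkl','rb'))
t=lambda x,y:(140+(x+.5)/6-.5,135+(y+.5)/6-.5)
s=lambda x,y:(95+(x+.5)/5-.5,195+(y+.5)/4.6-.5)
def R(a): return np.array([[np.cos(a),-np.sin(a)],[np.sin(a),np.cos(a)]])
def cup(p,x,y,z): return np.r_[R(p[2])@[x,y]+p[:2],z]
def door(p,x,y,z): # hinge-axis door frame
    l=np.array([-.075,-.074])+R(p[3])@[x,y]   # opening: free edge (+y) to -x => +rotation about z
    return cup(p,l[0],l[1],z)
obs=[]
for x,y,px in [(.055,.082,t(95,68)),(.055,-.082,t(425,47)),(-.055,-.082,t(437,262)),(-.055,.082,t(103,290))]: obs.append((T,'c',x,y,.13,px))
for x,y,px in [(-.055,.082,s(232,370)),(-.055,-.082,s(497,122)),(.055,.082,s(30,260))]: obs.append((S,'c',x,y,.13,px))
for e,px in [('i',t(412,298)),('o',t(433,310))]: obs.append((T,e,0,0,.128,px))
for e,px in [('i',t(203,510)),('o',t(222,525))]: obs.append((T,e,0,.148,.128,px))
for e,px in [('i',s(525,430)),('o',s(552,432))]: obs.append((S,e,0,.148,.128,px))
for e,px in [('i',s(515,155)),('o',s(540,155))]: obs.append((S,e,0,0,.128,px))
for y,px in [(.102-.0345,s(650,290)),(.102+.0345,s(660,425))]: obs.append((S,'h',0,y,.105,px))
for y,px in [(.102-.0345,t(392,475)),(.102+.0345,t(292,570))]: obs.append((T,'h',0,y,.105,px))
def P(p,o):
    d,k,x,y,z,px=o
    if k=='c': return cup(p,x,y,z)
    return door(p,p[4]+{'i':.006,'o':-.006,'h':-.046}[k],y,z)
def res(p): return np.concatenate([np.array(proj(o[0],P(p,o)))-o[5] for o in obs])
if __name__=='__main__':
    q=least_squares(res,[.61,.125,0,.7,0],loss='soft_l1')
    p=q.x; print(p,np.degrees(p[2:4])); print(np.round(res(p).reshape(-1,2),1).tolist())
    pickle.dump(p,open('p.pkl','wb'))
    print('hinge',door(p,0,0,.07),'handle',door(p,p[4]-.046,.102,.105),'free',door(p,0,.148,.1))
    for a in (0,1.57):
        pp=p.copy();pp[3]=a
        print(a,'handle',door(pp,p[4]-.046,.102,.105),'push',door(pp,p[4]-.006,.12,.118),'rack',door(pp,p[4]+.036,.08,.026))
E
python3 fit.py
```

```text
[0.64294167 0.12992394 0.082482   0.69144545 0.0007875 ] [ 4.72587044 39.61690604]
[[-1.0, 0.8], [-0.2, -0.2], [0.5, 1.0], [-0.2, 0.9], [-0.4, -0.2], [0.4, -0.9], [-1.0, -1.6], [0.9, 0.4], [0.2, 1.3], [-1.4, 0.6], [-1.7, 1.1], [-0.8, 0.1], [0.3, -1.0], [-1.2, -0.8], [-0.4, -1.3], [-0.5, 0.3], [0.2, -0.0], [0.7, 0.1], [0.3, 0.7]]
hinge [0.5742934  0.04999638 0.07      ] handle [0.47066589 0.09134258 0.105     ] free [0.47084889 0.1558417  0.1       ]
0 handle [0.52083098 0.14792462 0.105     ] push [0.559212   0.16915896 0.118     ] rack [0.60436475 0.13275527 0.026     ]
1.57 handle [ 0.47632262 -0.00338804  0.105     ] push [0.45511885 0.03500988 0.118     ] rack [0.49155849 0.08013363 0.026     ]
```

Run:
```python
from h import *
T=pickle.load(open('top0.pkl','rb'));S=pickle.load(open('scene0.pkl','rb'))
for n,u,v in [('applR front',128,235),('applR top corner',139,120)]:
    for z in (0,.1,.2,.3): print(n,z,np.round(atz(T,u,v,z),3))
print('appl scene corner', [np.round(atz(S,115,320,z),3) for z in (0,.1)],[np.round(atz(S,68,245,z),3) for z in (0,.1,.2)])
print('leg foot',np.round(atz(S,190,225,0),3),np.round(atz(S,290,155,0),3), 'top leg',[np.round(atz(T,232,160,z),3) for z in (0,.1)],[np.round(atz(T,363,158,z),3) for z in (0,.1)])
# shaker by top/cap
print('shaker', np.round(atz(T,349,214,.075),3))
i=cv2.imread('pics/scene0.png')[140:245,245:350]; cv2.imwrite('pics/sc1.png',cv2.resize(i,(600,600),interpolation=cv2.INTER_CUBIC))
i=cv2.imread('pics/top0.png')[160:245,270:380]; cv2.imwrite('pics/tc1.png',cv2.resize(i,(770,595),interpolation=cv2.INTER_CUBIC))
```

```text
applR front 0 [0.432 0.323 0.   ]
applR front 0.1 [0.433 0.294 0.1  ]
applR front 0.2 [0.434 0.265 0.2  ]
applR front 0.3 [0.436 0.236 0.3  ]
applR top corner 0 [0.805 0.299 0.   ]
applR top corner 0.1 [0.779 0.272 0.1  ]
applR top corner 0.2 [0.753 0.244 0.2  ]
applR top corner 0.3 [0.727 0.217 0.3  ]
appl scene corner [array([0.625, 0.269, 0.   ]), array([0.564, 0.291, 0.1  ])] [array([0.868, 0.209, 0.   ]), array([0.777, 0.239, 0.1  ]), array([0.687, 0.269, 0.2  ])]
leg foot [ 0.681 -0.016  0.   ] [ 0.636 -0.393  0.   ] top leg [array([ 0.673, -0.005,  0.   ]), array([ 0.657, -0.01 ,  0.1  ])] [array([ 0.68 , -0.432,  0.   ]), array([ 0.663, -0.406,  0.1  ])]
shaker [ 0.495 -0.365  0.075]
```

View pics/sc1.png

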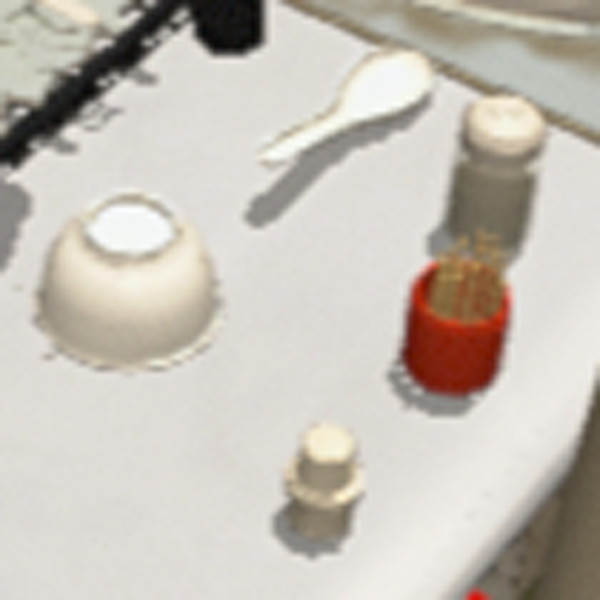

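View pics/tc1.png

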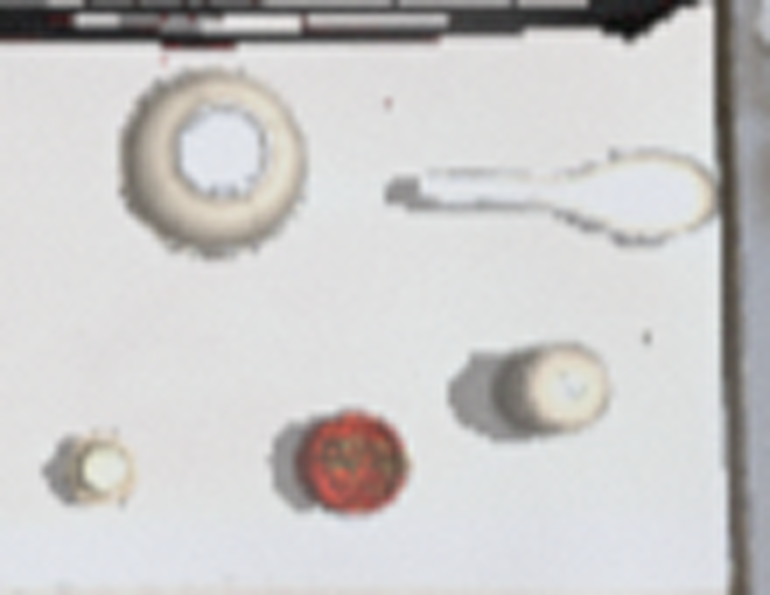

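Call:
{"name": "play_rows", "arguments": {"travel": [[0, 0, 0], [0, 0, 0], [0, 0, 0], [0, 0, 0], [0, 0, 0], [0, 0, 0], [0, 0, 0], [0, 0, 0], [0, 0, 0], [0, 0, 0]], "twist": [[0, -7.1, 0], [0, -7.1, 0], [0, -7.1, 0], [0, -7.1, 0], [0, -7.1, 0], [0, -7.1, 0], [0, -7.1, 0], [0, -7.1, 0], [0, -7.1, 0], [0, -7.1, 0]], "hand": [0.7, 0.7, 0.7, 0.7, 0.7, 0.7, 0.7, 0.7, 0.7, 0.7]}}

```text
time: 1.93
tcp_pos: [0.2068, -0.4826, 0.2387]
tool_rot: [[0.079, -0.0, 0.997], [-0.997, -0.0, 0.079], [0.0, -1.0, -0.0]]
ft_force: [0.1, -1.0, -0.4]
finger_gap: 0.0266
```

Call:
{"name": "play_rows", "arguments": {"travel": [[0, 0, 0], [0, 0, 0], [0, 0, 0], [0, 0, 0], [0, 0, 0], [0, 0, 0], [-0.0142, 0, 0.0369], [-0.0142, 0, 0.0369], [-0.0142, 0, 0.0369], [-0.0142, 0, 0.0369]], "twist": [[0, -6.7, 0], [0, -6.7, 0], [0, -6.7, 0], [0, -6.7, 0], [0, -6.7, 0], [0, -6.7, 0], [0, 0, 0], [0, 0, 0], [0, 0, 0], [0, 0, 0]], "hand": [0.7, 0.7, 0.7, 0.7, 0.7, 0.7, 0.7, 0.7, 0.7, 0.7]}}

```text
time: 2.77
tcp_pos: [0.2728, -0.3371, 0.2386]
tool_rot: [[0.699, 0.0, 0.715], [-0.715, 0.0, 0.699], [0.0, -1.0, 0.0]]
ft_force: [1.3, -0.3, -0.1]
finger_gap: 0.0263
```

Call:
{"name": "play_rows", "arguments": {"travel": [[-0.0142, 0, 0.0369], [-0.0142, 0, 0.0369], [-0.0142, 0, 0.0369], [-0.0142, 0, 0.0369], [-0.0142, 0, 0.0369], [-0.0142, 0, 0.0369], [-0.0142, 0, 0.0369], [-0.0142, 0, 0.0369], [-0.0142, 0, 0.0369], [-0.0142, 0, 0.0369]], "twist": [[0, 0, 0], [0, 0, 0], [0, 0, 0], [0, 0, 0], [0, 0, 0], [0, 0, 0], [0, 0, 0], [0, 0, 0], [0, 0, 0], [0, 0, 0]], "hand": [0.7, 0.7, 0.7, 0.7, 0.7, 0.7, 0.7, 0.7, 0.7, 0.7]}}

```text
time: 3.6
tcp_pos: [0.4372, 0.023, 0.239]
tool_rot: [[0.7, 0.001, 0.714], [-0.714, -0.0, 0.7], [0.001, -1.0, 0.0]]
ft_force: [0.1, -1.6, 0.7]
finger_gap: 0.0267
```

Call:
{"name": "play_rows", "arguments": {"travel": [[-0.0063, 0.012, 0.018], [-0.0063, 0.012, 0.018], [-0.0063, 0.012, 0.018], [-0.0063, 0.012, 0.018], [0, 0, 0], [0, 0, 0], [0, 0, 0], [0, 0, 0], [0, 0, 0], [0, 0, 0]], "twist": [[0, 0, 0], [0, 0, 0], [0, 0, 0], [0, 0, 0], [0, 0, 0], [0, 0, 0], [0, 0, 0], [0, 0, 0], [0, 0, 0], [0, 0, 0]], "hand": [0.7, 0.7, 0.7, 0.7, 0.7, 0.7, 0.7, 0.7, 0.7, 0.7]}}

```text
time: 4.43
tcp_pos: [0.4707, 0.0887, 0.1912]
tool_rot: [[0.699, 0.001, 0.715], [-0.715, -0.0, 0.699], [0.001, -1.0, 0.001]]
ft_force: [0.4, 0.1, 0.1]
finger_gap: 0.0266
```

```bash
cat >> h.py <<'E'
def wproj(d,s,P):
    M=np.array(d['tool_from_camera']); pt=np.array(s['tool_rot']).T@(np.array(P)-s['tcp_pos'])
    c=np.linalg.inv(M)@np.r_[pt,1]; c=c[:3]; th=np.arctan2(np.hypot(c[0],c[1]),-c[2]); ph=np.arctan2(-c[1],c[0])
    return d['cx']+f(d)*th*np.cos(ph), d['cy']+f(d)*th*np.sin(ph)
def wray(d,s,u,v):
    M=np.array(d['tool_from_camera']); du,dv=u-d['cx'],v-d['cy']; r=np.hypot(du,dv); th=r/f(d)
    c=np.array([np.sin(th)*du/r,-np.sin(th)*dv/r,-np.cos(th)])
    R=np.array(s['tool_rot']); return R@M[:3,3]+s['tcp_pos'], R@M[:3,:3]@c
def watz(d,s,u,v,z):
    o,r=wray(d,s,u,v); return o+r*(z-o[2])/r[2]
E
python3 - <<'E'
from fit import *
p=pickle.load(open('p.pkl','rb'))
s=st(); w=viewer.capture('wrist'); save(w,'w1'); pickle.dump((w,s),open('w1.pkl','wb'))
sc=viewer.capture('scene'); save(sc,'s1')
print(w['fovy'],w['cx'],w['cy'],np.round(w['tool_from_camera'],3).tolist())
im=cv2.imread('pics/w1.png')
def dot(P,c): 
    u,v=wproj(w,s,P); cv2.circle(im,(int(round(u)),int(round(v))),2,c,-1); print(round(u),round(v))
for y in (.0675,.102,.1365): dot(door(p,p[4]-.046,y,.1095),(0,0,255))
for x in (-.006,.006):
  for y in (0,.148): dot(door(p,p[4]+x,y,.128),(0,255,0))
for x in (-.055,.055):
  for y in (-.082,.082): dot(cup(p,x,y,.13),(255,0,0))
cv2.imwrite('pics/w1o.png',cv2.resize(im,(768,576)))
E
```

```text
t 4.433 tcp [0.4707 0.0887 0.1912] F [0.37 0.11 0.05] gap 0.0266
[[ 0.699  0.001  0.715]
 [-0.715 -0.     0.699]
 [ 0.001 -1.     0.001]] [ -3.4  14.7  97.6  -0.   67.7 -47.7]
65.70646984690485 255.31948855716132 194.7478809023868 [[0.0, -0.954, -0.3, -0.078], [0.001, 0.3, -0.954, -0.146], [1.0, -0.0, 0.001, -0.001], [0.0, 0.0, 0.0, 1.0]]
259 238
259 200
259 158
302 312
315 147
315 312
331 147
317 328
445 201
381 364
490 263
```

View pics/w1o.png

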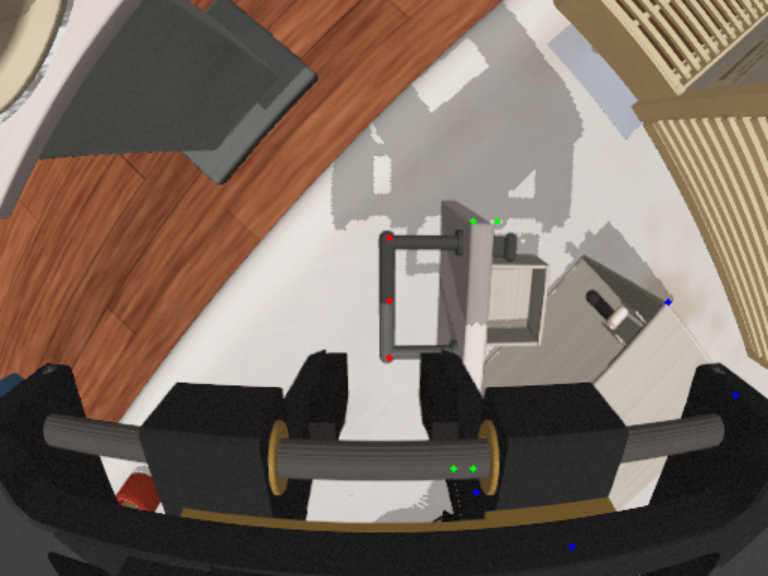

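View pics/s1.png

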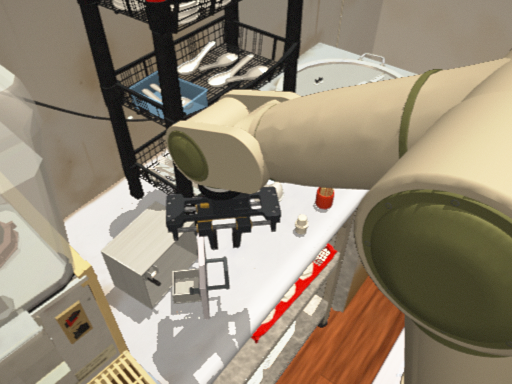

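Call:
{"name": "play_rows", "arguments": {"travel": [[-0.0005, 0.02, 0], [-0.0005, 0.02, 0], [-0.0005, 0.02, 0], [0, 0.014, 0], [0, 0.014, 0], [0, 0.015, 0], [0, 0, 0], [0, 0, 0], [0, 0, 0], [0, 0, 0]], "twist": [[0, 0, 0], [0, 0, 0], [0, 0, 0], [0, 0, 0], [0, 0, 0], [0, 0, 0], [0, 0, 0], [0, 0, 0], [0, 0, 0], [0, 0, 0]], "hand": [0.7, 0.7, 0.7, 0.7, 0.7, 0.7, 0.7, 0.7, 0.7, 0.7]}}

```text
time: 5.37
tcp_pos: [0.4701, 0.0903, 0.0887]
tool_rot: [[0.7, 0.002, 0.715], [-0.715, -0.0, 0.7], [0.001, -1.0, 0.001]]
ft_force: [0.0, -0.6, 0.2]
finger_gap: 0.0264
```

Run:
```python
from h import *
s=st(); w=viewer.capture('wrist'); save(w,'w2')
```

```text
t 5.367 tcp [0.4701 0.0903 0.0887] F [ 0.04 -0.61  0.21] gap 0.0264
[[ 0.7    0.002  0.715]
 [-0.715 -0.     0.7  ]
 [ 0.001 -1.     0.001]] [ -3.2  22.7 104.2   0.   53.  -47.6]
```

View pics/w2.png

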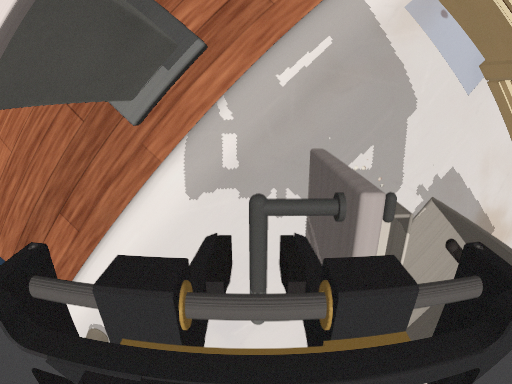

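Call:
{"name": "play_rows", "arguments": {"travel": [[0, 0, 0.004], [0, 0, 0.004], [-0.0018, 0, 0.0054], [-0.0018, 0, 0.0054], [-0.0018, 0, 0.0054], [-0.0018, 0, 0.0054], [-0.0018, 0, 0.0054], [-0.0018, 0, 0.0054], [-0.0012, 0, 0.0036], [-0.0006, 0, 0.0018]], "twist": [[0, 0, 0], [0, 0, 0], [0, 3, 0], [0, 3, 0], [0, 3, 0], [0, 3, 0], [0, 3, 0], [0, 3, 0], [0, 2, 0], [0, 1, 0]], "hand": [0.7, 0.7, 0.7, 0.7, 0.7, 0.7, 0.7, 0.7, 0.7, 0.7]}}

```text
time: 6.25
tcp_pos: [0.4991, 0.1284, 0.0878]
tool_rot: [[0.396, 0.0, 0.918], [-0.918, 0.0, 0.396], [-0.0, -1.0, 0.0]]
ft_force: [-1.0, 0.3, -0.8]
finger_gap: 0.0264
```

```bash
cat > chk.py <<'E'
from fit import *
import sys
def rep(tag=None):
    p=pickle.load(open('p.pkl','rb')); s=st()
    R_=np.array(s['tool_rot']); az=np.degrees(np.arctan2(R_[1,2],R_[0,2]))-np.degrees(p[2])
    h=door(p,0,0,0); r=R_.T@(np.array(s['tcp_pos'])-h); print('tool door-angle',round(az,2),'hinge-rel tool x,z',np.round(r[[0,2]],4),'(bar -.102,-.046)')
    # bar-contact-implied door angle if outer pad touches
    if tag:
        w=viewer.capture('wrist'); save(w,'w'+tag); sc=viewer.capture('scene'); save(sc,'s'+tag)
        pickle.dump((w,s,sc),open('k'+tag+'.pkl','wb'))
    return p,s
if __name__=='__main__': rep(sys.argv[1] if len(sys.argv)>1 else None)
E
python3 chk.py 3
```

```text
t 6.25 tcp [0.4991 0.1284 0.0878] F [-0.96  0.31 -0.8 ] gap 0.0264
[[ 0.396  0.     0.918]
 [-0.918  0.     0.396]
 [-0.    -1.     0.   ]] [  1.4  26.7  97.9   0.   55.4 -21.9]
tool door-angle 18.6 hinge-rel tool x,z [-0.1018 -0.038 ] (bar -.102,-.046)
```

View pics/w3.png

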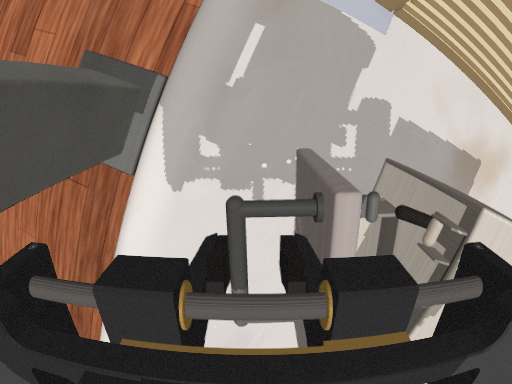

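Call:
{"name": "play_rows", "arguments": {"travel": [[-0.0007, 0, 0.0018], [-0.0007, 0, 0.0018], [-0.0007, 0, 0.0018], [-0.0007, 0, 0.0018], [-0.0007, 0, 0.0018], [-0.0007, 0, 0.0018], [-0.0007, 0, 0.0018], [-0.0007, 0, 0.0018], [-0.0003, 0, 0.0009], [-0.0003, 0, 0.0009]], "twist": [[0, 1, 0], [0, 1, 0], [0, 1, 0], [0, 1, 0], [0, 1, 0], [0, 1, 0], [0, 1, 0], [0, 1, 0], [0, 0.5, 0], [0, 0.5, 0]], "hand": [0.7, 0.7, 0.7, 0.7, 0.7, 0.7, 0.7, 0.7, 0.7, 0.7]}}

```text
time: 7.18
tcp_pos: [0.512, 0.1392, 0.0877]
tool_rot: [[0.248, -0.0, 0.969], [-0.969, 0.0, 0.248], [-0.0, -1.0, -0.0]]
ft_force: [-0.5, 0.0, 1.0]
finger_gap: 0.0264
```

```bash
python3 chk.py 4
```

```text
t 7.183 tcp [0.512  0.1392 0.0877] F [-0.46  0.04  1.01] gap 0.0264
[[ 0.248 -0.     0.969]
 [-0.969  0.     0.248]
 [-0.    -1.    -0.   ]] [  2.5  28.3  95.3   0.   56.5 -11.8]
tool door-angle 9.62 hinge-rel tool x,z [-0.1018 -0.0382] (bar -.102,-.046)
```

View pics/w4.png

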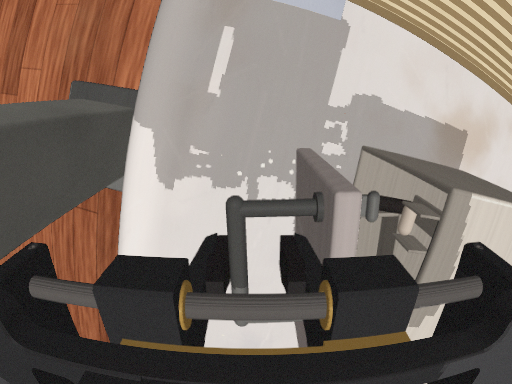

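Call:
{"name": "play_rows", "arguments": {"travel": [[-0.0001, 0, 0.0003], [-0.0001, 0, 0.0003], [-0.0001, 0, 0.0003], [-0.0001, 0, 0.0003], [-0.0001, 0, 0.0003], [-0.0001, 0, 0.0003], [-0.0001, 0, 0.0003], [-0.0001, 0, 0.0003], [-0.0001, 0, 0.0003], [-0.0001, 0, 0.0003]], "twist": [[0, 0.17, 0], [0, 0.17, 0], [0, 0.17, 0], [0, 0.17, 0], [0, 0.17, 0], [0, 0.17, 0], [0, 0.17, 0], [0, 0.17, 0], [0, 0.17, 0], [0, 0.17, 0]], "hand": [0.7, 0.7, 0.7, 0.7, 0.7, 0.7, 0.7, 0.7, 0.7, 0.7]}}

```text
time: 8.12
tcp_pos: [0.5146, 0.1408, 0.0877]
tool_rot: [[0.219, -0.0, 0.976], [-0.976, 0.0, 0.219], [-0.0, -1.0, -0.0]]
ft_force: [-1.5, -0.2, -0.1]
finger_gap: 0.0265
```

Call:
{"name": "play_rows", "arguments": {"travel": [[-0.0001, 0, 0.0003], [-0.0001, 0, 0.0003], [-0.0001, 0, 0.0003], [-0.0001, 0, 0.0003], [-0.0001, 0, 0.0003], [-0.0001, 0, 0.0003], [-0.0001, 0, 0.0003], [-0.0001, 0, 0.0003], [-0.0001, 0, 0.0003], [-0.0001, 0, 0.0003]], "twist": [[0, 0.17, 0], [0, 0.17, 0], [0, 0.17, 0], [0, 0.17, 0], [0, 0.17, 0], [0, 0.17, 0], [0, 0.17, 0], [0, 0.17, 0], [0, 0.17, 0], [0, 0.17, 0]], "hand": [0.7, 0.7, 0.7, 0.7, 0.7, 0.7, 0.7, 0.7, 0.7, 0.7]}}

```text
time: 8.95
tcp_pos: [0.5174, 0.1424, 0.0877]
tool_rot: [[0.19, -0.0, 0.982], [-0.982, 0.0, 0.19], [-0.0, -1.0, -0.0]]
ft_force: [-0.6, 0.7, 0.0]
finger_gap: 0.0263
```

```bash
python3 chk.py 5
```

```text
t 8.95 tcp [0.5174 0.1424 0.0877] F [-0.61  0.66  0.02] gap 0.0263
[[ 0.19  -0.     0.982]
 [-0.982  0.     0.19 ]
 [-0.    -1.    -0.   ]] [ 2.9 28.9 94.2  0.  56.9 -8.1]
tool door-angle 6.25 hinge-rel tool x,z [-0.1015 -0.0383] (bar -.102,-.046)
```

View pics/w5.png

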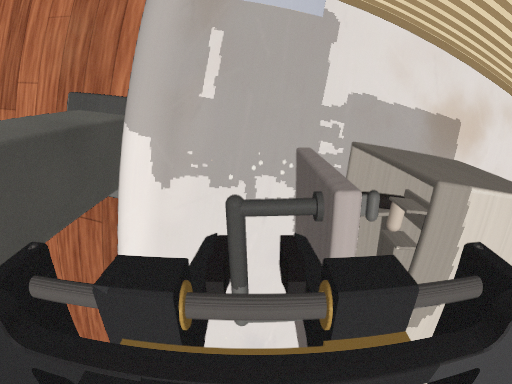

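Call:
{"name": "play_rows", "arguments": {"travel": [[-0.0001, 0, 0.0003], [-0.0001, 0, 0.0003], [-0.0001, 0, 0.0003], [-0.0001, 0, 0.0003], [-0.0001, 0, 0.0003], [-0.0001, 0, 0.0003], [-0.0001, 0, 0.0003], [-0.0001, 0, 0.0003], [-0.0001, 0, 0.0003], [-0.0001, 0, 0.0003]], "twist": [[0, 0.17, 0], [0, 0.17, 0], [0, 0.17, 0], [0, 0.17, 0], [0, 0.17, 0], [0, 0.17, 0], [0, 0.17, 0], [0, 0.17, 0], [0, 0.17, 0], [0, 0.17, 0]], "hand": [0.7, 0.7, 0.7, 0.7, 0.7, 0.7, 0.7, 0.7, 0.7, 0.7]}}

```text
time: 9.88
tcp_pos: [0.5202, 0.1439, 0.0877]
tool_rot: [[0.161, -0.0, 0.987], [-0.987, 0.0, 0.161], [-0.0, -1.0, -0.0]]
ft_force: [-0.7, 0.8, -0.6]
finger_gap: 0.0265
```

```bash
python3 chk.py 6
```

```text
t 9.883 tcp [0.5202 0.1439 0.0877] F [-0.73  0.81 -0.59] gap 0.0265
[[ 0.161 -0.     0.987]
 [-0.987  0.     0.161]
 [-0.    -1.    -0.   ]] [ 3.  29.2 93.7  0.  57.1 -6.3]
tool door-angle 4.54 hinge-rel tool x,z [-0.1014 -0.0383] (bar -.102,-.046)
```

View pics/w6.png

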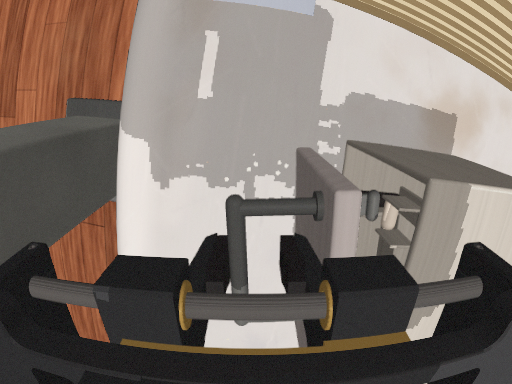

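Continue, 2 mm per call now.

Call:
{"name": "play_rows", "arguments": {"travel": [[-0.0001, 0, 0.0002], [-0.0001, 0, 0.0002], [-0.0001, 0, 0.0002], [-0.0001, 0, 0.0002], [-0.0001, 0, 0.0002], [-0.0001, 0, 0.0002], [-0.0001, 0, 0.0002], [-0.0001, 0, 0.0002], [0, 0, 0.0002], [0, 0, 0.0002]], "twist": [[0, 0.11, 0], [0, 0.11, 0], [0, 0.11, 0], [0, 0.11, 0], [0, 0.11, 0], [0, 0.11, 0], [0, 0.11, 0], [0, 0.11, 0], [0, 0.11, 0], [0, 0.11, 0]], "hand": [0.7, 0.7, 0.7, 0.7, 0.7, 0.7, 0.7, 0.7, 0.7, 0.7]}}

```text
time: 10.82
tcp_pos: [0.522, 0.145, 0.0877]
tool_rot: [[0.142, -0.0, 0.99], [-0.99, 0.0, 0.142], [-0.0, -1.0, -0.0]]
ft_force: [-0.8, 0.2, -0.3]
finger_gap: 0.0264
```

```bash
python3 chk.py 7
```

```text
t 10.817 tcp [0.522  0.145  0.0877] F [-0.81  0.2  -0.33] gap 0.0264
[[ 0.142 -0.     0.99 ]
 [-0.99   0.     0.142]
 [-0.    -1.    -0.   ]] [ 3.1 29.5 93.3  0.  57.3 -5.1]
tool door-angle 3.46 hinge-rel tool x,z [-0.1015 -0.0383] (bar -.102,-.046)
```

Call:
{"name": "play_rows", "arguments": {"travel": [[-0.0001, 0, 0.0002], [-0.0001, 0, 0.0002], [-0.0001, 0, 0.0002], [-0.0001, 0, 0.0002], [-0.0001, 0, 0.0002], [-0.0001, 0, 0.0002], [-0.0001, 0, 0.0002], [-0.0001, 0, 0.0002], [0, 0, 0.0002], [0, 0, 0.0002]], "twist": [[0, 0.11, 0], [0, 0.11, 0], [0, 0.11, 0], [0, 0.11, 0], [0, 0.11, 0], [0, 0.11, 0], [0, 0.11, 0], [0, 0.11, 0], [0, 0.11, 0], [0, 0.11, 0]], "hand": [0.7, 0.7, 0.7, 0.7, 0.7, 0.7, 0.7, 0.7, 0.7, 0.7]}}

```text
time: 11.75
tcp_pos: [0.5232, 0.1457, 0.0876]
tool_rot: [[0.123, -0.002, 0.992], [-0.992, -0.001, 0.123], [0.0, -1.0, -0.002]]
ft_force: [-5.5, -4.4, 1.1]
finger_gap: 0.0263
```

```bash
python3 chk.py 8
```

```text
t 11.75 tcp [0.5232 0.1457 0.0876] F [-5.48 -4.37  1.06] gap 0.0263
[[ 0.123 -0.002  0.992]
 [-0.992 -0.001  0.123]
 [ 0.    -1.    -0.002]] [ 3.2 29.7 93.  -0.  57.5 -3.9]
tool door-angle 2.37 hinge-rel tool x,z [-0.1013 -0.039 ] (bar -.102,-.046)
```

View pics/w8.png

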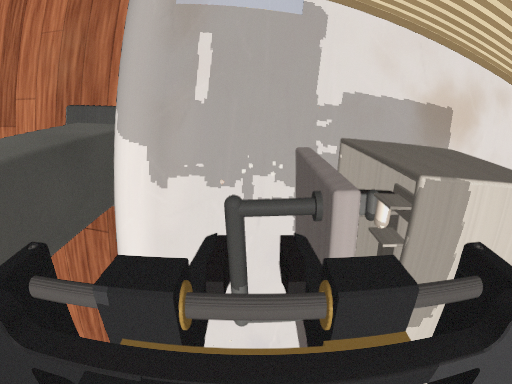

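Call:
{"name": "play_rows", "arguments": {"travel": [[0, 0, 0.0001], [0, 0, 0.0001], [0, 0, 0.0001], [0, 0, 0.0001], [0, 0, 0.0001], [0, 0, 0.0001], [0, 0, 0.0001], [0, 0, 0.0001], [0, 0, 0.0001], [0, 0, 0.0001]], "twist": [[0, 0.05, 0], [0, 0.05, 0], [0, 0.05, 0], [0, 0.05, 0], [0, 0.05, 0], [0, 0.05, 0], [0, 0.05, 0], [0, 0.05, 0], [0, 0.05, 0], [0, 0.05, 0]], "hand": [0.7, 0.7, 0.7, 0.7, 0.7, 0.7, 0.7, 0.7, 0.7, 0.7]}}

```text
time: 12.68
tcp_pos: [0.5236, 0.1458, 0.0874]
tool_rot: [[0.115, -0.004, 0.993], [-0.993, -0.001, 0.115], [0.0, -1.0, -0.004]]
ft_force: [-8.4, -4.7, 3.6]
finger_gap: 0.0263
```

```bash
python3 chk.py
```

```text
t 12.683 tcp [0.5236 0.1458 0.0874] F [-8.4  -4.67  3.62] gap 0.0263
[[ 0.115 -0.004  0.993]
 [-0.993 -0.001  0.115]
 [ 0.    -1.    -0.004]] [ 3.2 29.8 92.8 -0.  57.6 -3.4]
tool door-angle 1.88 hinge-rel tool x,z [-0.101  -0.0397] (bar -.102,-.046)
```

Call:
{"name": "play_rows", "arguments": {"travel": [[0, 0, 0.0001], [0, 0, 0.0001], [0, 0, 0.0001], [0, 0, 0.0001], [0, 0, 0.0001], [0, 0, 0.0001], [0, 0, 0.0001], [0, 0, 0.0001], [0, 0, 0.0001], [0, 0, 0.0001]], "twist": [[0, 0.05, 0], [0, 0.05, 0], [0, 0.05, 0], [0, 0.05, 0], [0, 0.05, 0], [0, 0.05, 0], [0, 0.05, 0], [0, 0.05, 0], [0, 0.05, 0], [0, 0.05, 0]], "hand": [0.7, 0.7, 0.7, 0.7, 0.7, 0.7, 0.7, 0.7, 0.7, 0.7]}}

```text
time: 13.52
tcp_pos: [0.5238, 0.1458, 0.0873]
tool_rot: [[0.107, -0.006, 0.994], [-0.994, -0.001, 0.107], [0.001, -1.0, -0.006]]
ft_force: [-12.1, -5.1, 6.1]
finger_gap: 0.0265
```

```bash
python3 chk.py 9
```

```text
t 13.517 tcp [0.5238 0.1458 0.0873] F [-12.15  -5.14   6.08] gap 0.0265
[[ 0.107 -0.006  0.994]
 [-0.994 -0.001  0.107]
 [ 0.001 -1.    -0.006]] [ 3.2 29.9 92.7 -0.1 57.8 -2.9]
tool door-angle 1.39 hinge-rel tool x,z [-0.1006 -0.0406] (bar -.102,-.046)
```

View pics/w9.png

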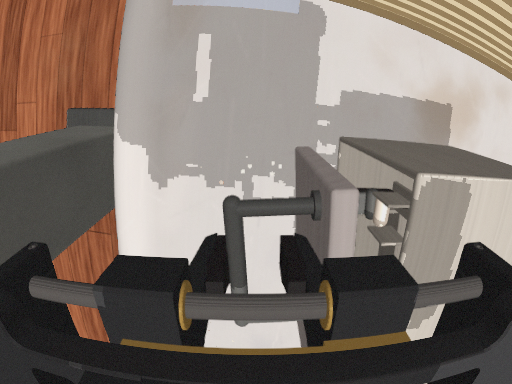

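Run:
```python
import cv2,numpy as np
r=[]
for n in ['5','6','7','8','9']:
    i=cv2.imread(f'pics/w{n}.png')[180:280,220:430]; r.append(cv2.resize(i,None,fx=1.9,fy=1.9,interpolation=cv2.INTER_CUBIC))
r.append(r[-1]*0)
cv2.imwrite('pics/cmp.png',np.vstack([np.hstack(r[:2]),np.hstack(r[2:4]),np.hstack(r[4:])]))
```

```text
(no output)
```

View pics/cmp.png

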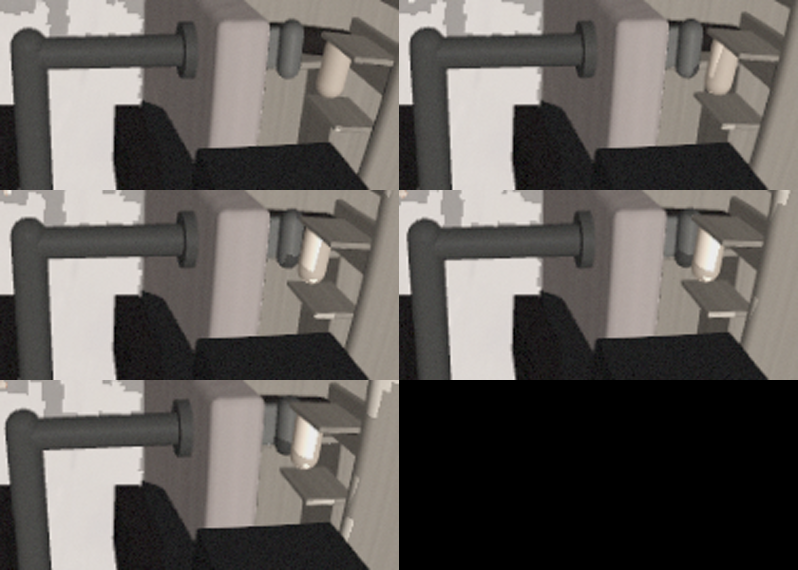

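Call:
{"name": "play_rows", "arguments": {"travel": [[0.0001, 0, 0.0001], [0.0001, 0, 0.0001], [0.0001, 0, 0.0001], [0, 0, 0.0001], [0, 0, 0.0001], [0, 0, 0.0001], [0, 0, 0.0001], [0, 0, 0.0001], [0, 0, 0], [0, 0, 0]], "twist": [[0, 0, 0], [0, 0, 0], [0, 0, 0], [0, 0, 0], [0, 0, 0], [0, 0, 0], [0, 0, 0], [0, 0, 0], [0, 0, 0], [0, 0, 0]], "hand": [0.7, 0.7, 0.7, 0.7, 0.7, 0.7, 0.7, 0.7, 0.7, 0.7]}}

```text
time: 14.45
tcp_pos: [0.5244, 0.1461, 0.0872]
tool_rot: [[0.106, -0.006, 0.994], [-0.994, -0.0, 0.106], [-0.0, -1.0, -0.006]]
ft_force: [-13.1, -1.2, 5.8]
finger_gap: 0.0266
```

```bash
python3 chk.py 10
```

```text
t 14.45 tcp [0.5244 0.1461 0.0872] F [-13.06  -1.23   5.76] gap 0.0266
[[ 0.106 -0.006  0.994]
 [-0.994 -0.     0.106]
 [-0.    -1.    -0.006]] [ 3.2 29.9 92.6 -0.  57.8 -2.9]
tool door-angle 1.39 hinge-rel tool x,z [-0.1009 -0.0399] (bar -.102,-.046)
```

View pics/w10.png

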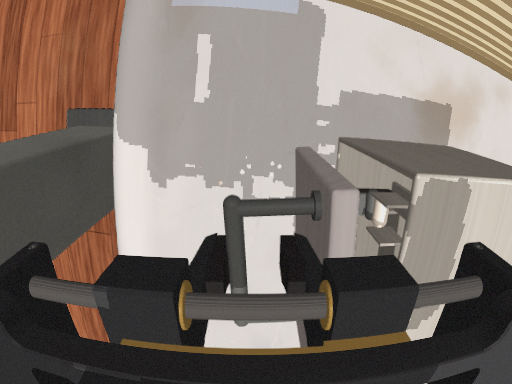

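Call:
{"name": "play_rows", "arguments": {"travel": [[0, 0, 0.0001], [0, 0, 0.0001], [0, 0, 0.0001], [0, 0, 0.0001], [0, 0, 0.0001], [0, 0, 0.0001], [0, 0, 0], [0, 0, 0], [0, 0, 0], [0, 0, 0]], "twist": [[0, 0, 0], [0, 0, 0], [0, 0, 0], [0, 0, 0], [0, 0, 0], [0, 0, 0], [0, 0, 0], [0, 0, 0], [0, 0, 0], [0, 0, 0]], "hand": [0.7, 0.7, 0.7, 0.7, 0.7, 0.7, 0.7, 0.7, 0.7, 0.7]}}

```text
time: 15.38
tcp_pos: [0.5252, 0.1466, 0.0873]
tool_rot: [[0.106, -0.005, 0.994], [-0.994, 0.0, 0.106], [-0.001, -1.0, -0.005]]
ft_force: [-11.5, 0.3, 5.9]
finger_gap: 0.0262
```

Call:
{"name": "play_rows", "arguments": {"travel": [[0, 0, 0.0001], [0, 0, 0.0001], [0, 0, 0.0001], [0, 0, 0.0001], [0, 0, 0.0001], [0, 0, 0], [0, 0, 0], [0, 0, 0], [0, 0, 0], [0, 0, 0]], "twist": [[0, 0, 0], [0, 0, 0], [0, 0, 0], [0, 0, 0], [0, 0, 0], [0, 0, 0], [0, 0, 0], [0, 0, 0], [0, 0, 0], [0, 0, 0]], "hand": [0.7, 0.7, 0.7, 0.7, 0.7, 0.7, 0.7, 0.7, 0.7, 0.7]}}

```text
time: 16.22
tcp_pos: [0.526, 0.1469, 0.0873]
tool_rot: [[0.106, -0.005, 0.994], [-0.994, 0.001, 0.106], [-0.002, -1.0, -0.004]]
ft_force: [-10.2, 2.0, 3.5]
finger_gap: 0.0268
```

```bash
python3 chk.py 11
python3 - <<'E'
import cv2,numpy as np
r=[]
for n in ['9','10','11']:
    i=cv2.imread(f'pics/w{n}.png')[180:280,220:430]; r.append(cv2.resize(i,None,fx=1.9,fy=1.9,interpolation=cv2.INTER_CUBIC))
cv2.imwrite('pics/cmp2.png',np.vstack(r))
E
```

```text
t 16.217 tcp [0.526  0.1469 0.0873] F [-10.23   1.97   3.54] gap 0.0268
[[ 0.106 -0.005  0.994]
 [-0.994  0.001  0.106]
 [-0.002 -1.    -0.004]] [ 3.3 30.1 92.3  0.1 57.9 -2.9]
tool door-angle 1.37 hinge-rel tool x,z [-0.1017 -0.0382] (bar -.102,-.046)
```

View pics/cmp2.png

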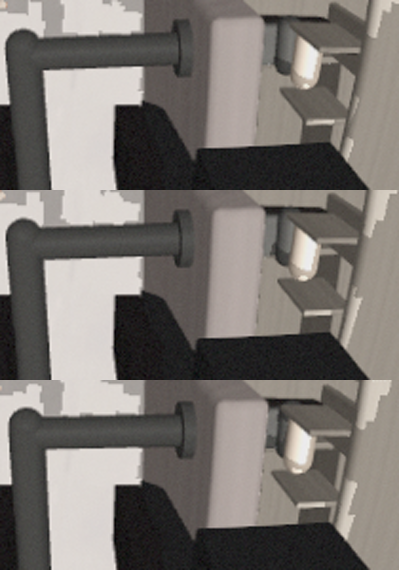

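Call:
{"name": "play_rows", "arguments": {"travel": [[0, 0, 0.0001], [0, 0, 0.0001], [0, 0, 0.0001], [0, 0, 0.0001], [0, 0, 0.0001], [0, 0, 0], [0, 0, 0], [0, 0, 0], [0, 0, 0], [0, 0, 0]], "twist": [[0, 0, 0], [0, 0, 0], [0, 0, 0], [0, 0, 0], [0, 0, 0], [0, 0, 0], [0, 0, 0], [0, 0, 0], [0, 0, 0], [0, 0, 0]], "hand": [0.7, 0.7, 0.7, 0.7, 0.7, 0.7, 0.7, 0.7, 0.7, 0.7]}}

```text
time: 17.15
tcp_pos: [0.5265, 0.1471, 0.0873]
tool_rot: [[0.106, -0.005, 0.994], [-0.994, 0.001, 0.106], [-0.002, -1.0, -0.004]]
ft_force: [-10.1, 2.9, 3.2]
finger_gap: 0.0264
```

```bash
python3 chk.py 12
```

```text
t 17.15 tcp [0.5265 0.1471 0.0873] F [-10.14   2.91   3.19] gap 0.0264
[[ 0.106 -0.005  0.994]
 [-0.994  0.001  0.106]
 [-0.002 -1.    -0.004]] [ 3.3 30.1 92.2  0.1 57.9 -2.9]
tool door-angle 1.37 hinge-rel tool x,z [-0.1018 -0.0376] (bar -.102,-.046)
```

View pics/w12.png

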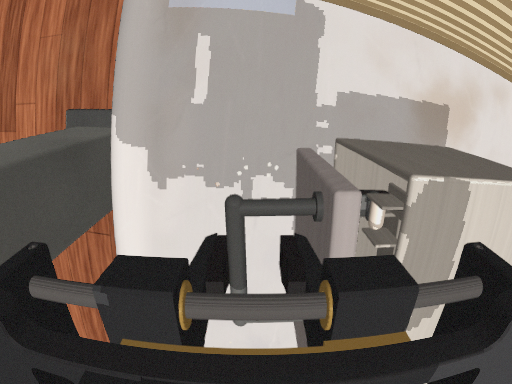

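Call:
{"name": "play_rows", "arguments": {"travel": [[0, 0, 0.0001], [0, 0, 0.0001], [0, 0, 0.0001], [0, 0, 0.0001], [0, 0, 0.0001], [0, 0, 0.0001], [0, 0, 0.0001], [0, 0, 0.0001], [0, 0, 0], [0, 0, 0]], "twist": [[0, 0, 0], [0, 0, 0], [0, 0, 0], [0, 0, 0], [0, 0, 0], [0, 0, 0], [0, 0, 0], [0, 0, 0], [0, 0, 0], [0, 0, 0]], "hand": [0.7, 0.7, 0.7, 0.7, 0.7, 0.7, 0.7, 0.7, 0.7, 0.7]}}

```text
time: 18.08
tcp_pos: [0.5276, 0.1473, 0.0872]
tool_rot: [[0.106, -0.004, 0.994], [-0.994, 0.002, 0.106], [-0.002, -1.0, -0.003]]
ft_force: [-7.7, 3.9, 0.6]
finger_gap: 0.0266
```

```bash
python3 chk.py 13
```

```text
t 18.083 tcp [0.5276 0.1473 0.0872] F [-7.71  3.85  0.56] gap 0.0266
[[ 0.106 -0.004  0.994]
 [-0.994  0.002  0.106]
 [-0.002 -1.    -0.003]] [ 3.3 30.2 92.1  0.1 57.9 -2.9]
tool door-angle 1.36 hinge-rel tool x,z [-0.1019 -0.0364] (bar -.102,-.046)
```

View pics/w13.png

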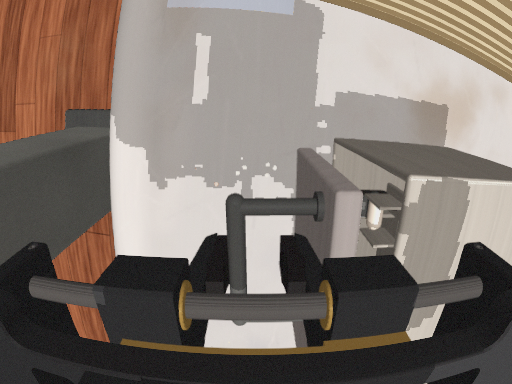

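Call:
{"name": "play_rows", "arguments": {"travel": [[-0.0001, 0, 0.0001], [-0.0001, 0, 0.0001], [-0.0001, 0, 0.0001], [0, 0, 0.0001], [0, 0, 0.0001], [0, 0, 0.0001], [0, 0, 0], [0, 0, 0], [0, 0, 0], [0, 0, 0]], "twist": [[0, 0.1, 0], [0, 0.1, 0], [0, 0.1, 0], [0, 0.1, 0], [0, 0, 0], [0, 0, 0], [0, 0, 0], [0, 0, 0], [0, 0, 0], [0, 0, 0]], "hand": [0.7, 0.7, 0.7, 0.7, 0.7, 0.7, 0.7, 0.7, 0.7, 0.7]}}

```text
time: 19.02
tcp_pos: [0.5294, 0.1467, 0.0876]
tool_rot: [[0.099, -0.0, 0.995], [-0.995, 0.0, 0.099], [-0.0, -1.0, -0.0]]
ft_force: [-4.5, 1.6, -1.5]
finger_gap: 0.0265
```

```bash
python3 chk.py 14
```

```text
t 19.017 tcp [0.5294 0.1467 0.0876] F [-4.52  1.59 -1.55] gap 0.0265
[[ 0.099 -0.     0.995]
 [-0.995  0.     0.099]
 [-0.    -1.    -0.   ]] [ 3.3 30.3 91.9  0.  57.8 -2.4]
tool door-angle 0.96 hinge-rel tool x,z [-0.1007 -0.0351] (bar -.102,-.046)
```

View pics/w14.png

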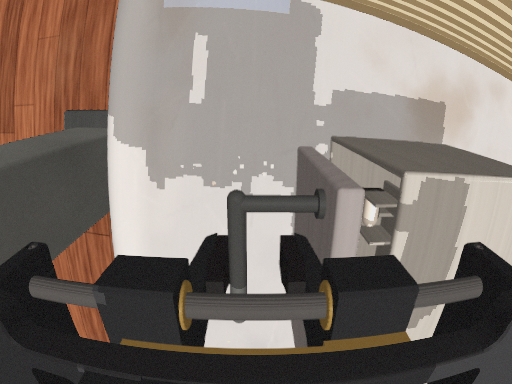

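Call:
{"name": "play_rows", "arguments": {"travel": [[0, 0, 0], [0, 0, 0], [0, 0, 0], [0, 0, 0], [0, 0, 0], [0, 0, 0], [0, 0, 0.0001], [0, 0, 0.0001], [0, 0, 0.0001], [0, 0, 0]], "twist": [[0, 0, 0], [0, 0, 0], [0, 0, 0], [0, 0, 0], [0, 0, 0], [0, 0, 0], [0, 0, 0], [0, 0, 0], [0, 0, 0], [0, 0, 0]], "hand": [0.7, 0.7, 0.7, 0.7, 0.7, 0.7, 0.7, 0.7, 0.7, 0.7]}}

```text
time: 19.95
tcp_pos: [0.5295, 0.1467, 0.0876]
tool_rot: [[0.099, -0.001, 0.995], [-0.995, -0.0, 0.099], [-0.0, -1.0, -0.001]]
ft_force: [-5.8, 2.3, -0.6]
finger_gap: 0.0265
```

```bash
python3 chk.py 15
python3 - <<'E'
import cv2,numpy as np
r=[]
for n in ['13','14','15']:
    i=cv2.imread(f'pics/w{n}.png')[180:280,220:430]; r.append(cv2.resize(i,None,fx=1.9,fy=1.9,interpolation=cv2.INTER_CUBIC))
cv2.imwrite('pics/cmp3.png',np.vstack(r))
E
```

```text
t 19.95 tcp [0.5295 0.1467 0.0876] F [-5.77  2.31 -0.64] gap 0.0265
[[ 0.099 -0.001  0.995]
 [-0.995 -0.     0.099]
 [-0.    -1.    -0.001]] [ 3.3 30.3 91.8  0.  57.9 -2.4]
tool door-angle 0.97 hinge-rel tool x,z [-0.1007 -0.035 ] (bar -.102,-.046)
```

View pics/cmp3.png

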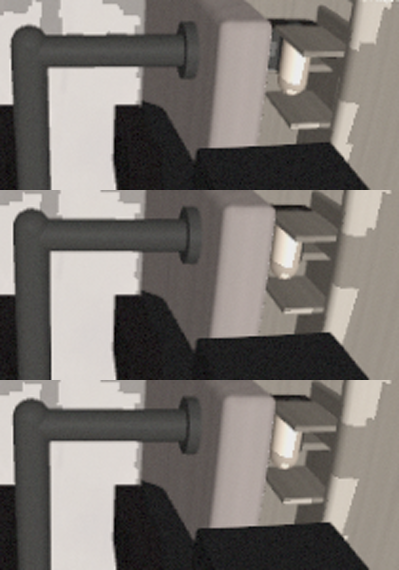

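Call:
{"name": "play_rows", "arguments": {"travel": [[0, 0, -0.001], [0, 0, -0.002], [0, 0, -0.002], [0, 0, -0.002], [0, 0, 0], [0, 0, 0], [0, 0, 0], [0, 0, 0], [0, 0, 0], [0, 0, 0]], "twist": [[0, 0, 0], [0, 0, 0], [0, 0, 0], [0, 0, 0], [0, 0, 0], [0, 0, 0], [0, 0, 0], [0, 0, 0], [0, 0, 0], [0, 0, 0]], "hand": [0.7, 0.7, 0.7, 0.7, 0.7, 0.7, 0.7, 0.7, 0.7, 0.7]}}

```text
time: 20.88
tcp_pos: [0.523, 0.146, 0.0877]
tool_rot: [[0.099, 0.0, 0.995], [-0.995, 0.0, 0.099], [0.0, -1.0, 0.0]]
ft_force: [0.1, 0.2, 0.4]
finger_gap: 0.0263
```

```bash
python3 chk.py 16
```

```text
t 20.883 tcp [0.523  0.146  0.0877] F [0.1  0.18 0.37] gap 0.0263
[[ 0.099  0.     0.995]
 [-0.995  0.     0.099]
 [ 0.    -1.     0.   ]] [ 3.2 29.6 93.1 -0.  57.3 -2.5]
tool door-angle 0.97 hinge-rel tool x,z [-0.1006 -0.0415] (bar -.102,-.046)
```

View pics/w16.png

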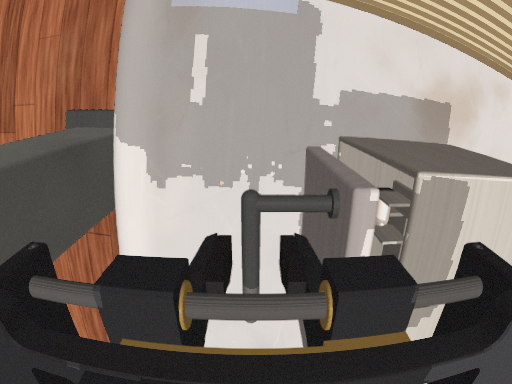

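View pics/s16.png

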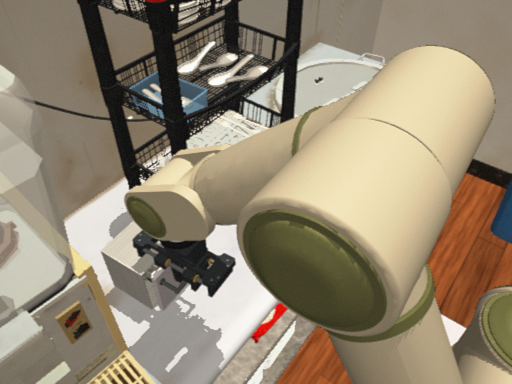

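Call:
{"name": "play_rows", "arguments": {"travel": [[0, 0, -0.0015], [0, 0, -0.0015], [0, 0, -0.0015], [0, 0, -0.0015], [0, 0, -0.0015], [0, 0, -0.0015], [0, 0, -0.001], [0, 0, -0.001], [0, 0, 0], [0, 0, 0]], "twist": [[0, 0, 0], [0, 0, 0], [0, 0, 0], [0, 0, 0], [0, 0, 0], [0, 0, 0], [0, 0, 0], [0, 0, 0], [0, 0, 0], [0, 0, 0]], "hand": [0.7, 0.7, 0.7, 0.7, 0.7, 0.7, 0.7, 0.7, 0.7, 0.7]}}

```text
time: 21.82
tcp_pos: [0.512, 0.1449, 0.0878]
tool_rot: [[0.099, 0.0, 0.995], [-0.995, 0.0, 0.099], [-0.0, -1.0, 0.0]]
ft_force: [0.5, -0.4, -1.0]
finger_gap: 0.0263
```

```bash
python3 chk.py 17
```

```text
t 21.817 tcp [0.512  0.1449 0.0878] F [ 0.48 -0.39 -1.03] gap 0.0263
[[ 0.099  0.     0.995]
 [-0.995  0.     0.099]
 [-0.    -1.     0.   ]] [ 3.2 28.4 95.   0.  56.6 -2.5]
tool door-angle 0.97 hinge-rel tool x,z [-0.1006 -0.0525] (bar -.102,-.046)
```

View pics/w17.png

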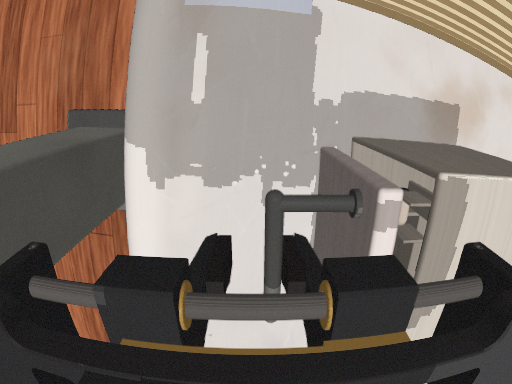

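Call:
{"name": "play_rows", "arguments": {"travel": [[0, 0, -0.0005], [0, 0, -0.0005], [0, 0, -0.0005], [0, 0, -0.0005], [0, 0, -0.0004], [0, 0, -0.0004], [0, 0, -0.0004], [0, 0, -0.0004], [0, 0, -0.0004], [0, 0, -0.0004]], "twist": [[0, 0, 0], [0, 0, 0], [0, 0, 0], [0, 0, 0], [0, 0, 0], [0, 0, 0], [0, 0, 0], [0, 0, 0], [0, 0, 0], [0, 0, 0]], "hand": [0.7, 0.7, 0.7, 0.7, 0.7, 0.7, 0.7, 0.7, 0.7, 0.7]}}

```text
time: 22.75
tcp_pos: [0.5102, 0.1442, 0.0879]
tool_rot: [[0.099, 0.007, 0.995], [-0.995, 0.0, 0.099], [0.001, -1.0, 0.007]]
ft_force: [14.2, -1.1, -9.7]
finger_gap: 0.0266
```

```bash
python3 chk.py 18
```

```text
t 22.75 tcp [0.5102 0.1442 0.0879] F [14.17 -1.13 -9.75] gap 0.0266
[[ 0.099  0.007  0.995]
 [-0.995  0.     0.099]
 [ 0.001 -1.     0.007]] [ 3.1 28.1 95.6 -0.  55.9 -2.5]
tool door-angle 0.94 hinge-rel tool x,z [-0.1    -0.0539] (bar -.102,-.046)
```

View pics/w18.png

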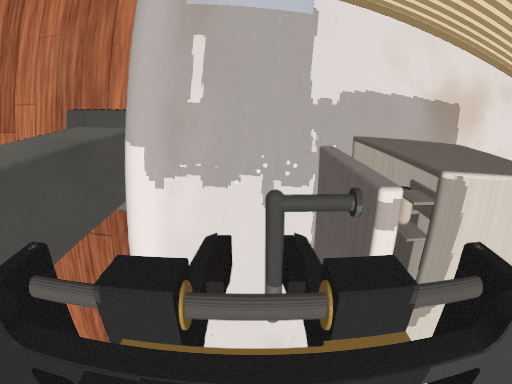

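Call:
{"name": "play_rows", "arguments": {"travel": [[0, 0, -0.0002], [0, 0, -0.0002], [0, 0, -0.0002], [0, 0, -0.0002], [0, 0, -0.0002], [0, 0, -0.0002], [0, 0, -0.0002], [0, 0, -0.0002], [0, 0, -0.0002], [0, 0, -0.0002]], "twist": [[0, 0, 0], [0, 0, 0], [0, 0, 0], [0, 0, 0], [0, 0, 0], [0, 0, 0], [0, 0, 0], [0, 0, 0], [0, 0, 0], [0, 0, 0]], "hand": [0.7, 0.7, 0.7, 0.7, 0.7, 0.7, 0.7, 0.7, 0.7, 0.7]}}

```text
time: 23.68
tcp_pos: [0.5063, 0.1439, 0.088]
tool_rot: [[0.099, 0.002, 0.995], [-0.995, -0.0, 0.099], [0.001, -1.0, 0.002]]
ft_force: [0.7, -0.2, -0.3]
finger_gap: 0.0262
```

```bash
python3 chk.py 19
```

```text
t 23.683 tcp [0.5063 0.1439 0.088 ] F [ 0.67 -0.24 -0.27] gap 0.0262
[[ 0.099  0.002  0.995]
 [-0.995 -0.     0.099]
 [ 0.001 -1.     0.002]] [ 3.1 27.8 96.1 -0.  56.1 -2.5]
tool door-angle 0.95 hinge-rel tool x,z [-0.1001 -0.0582] (bar -.102,-.046)
```

View pics/w19.png

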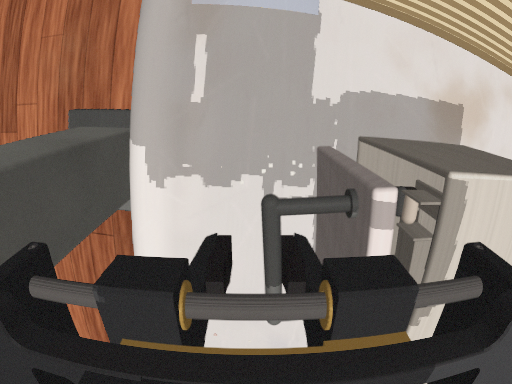

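Call:
{"name": "play_rows", "arguments": {"travel": [[0, 0, 0], [0, 0, 0], [0, 0, 0], [0.0046, 0, -0.0087], [0.0046, 0, -0.0087], [0.0046, 0, -0.0087], [0.0046, 0, -0.0087], [0.0046, 0, -0.0087], [0.0046, 0, -0.0087], [0.0046, 0, -0.0087]], "twist": [[0, -5.5, 0], [0, 0, 0], [0, 0, 0], [0, -5, 0], [0, -5, 0], [0, -5, 0], [0, -5, 0], [0, -5, 0], [0, -5, 0], [0, -5, 0]], "hand": [0.85, 0.85, 0.85, 0.85, 0.85, 0.85, 0.85, 0.85, 0.85, 0.85]}}

```text
time: 24.62
tcp_pos: [0.4652, 0.0892, 0.0877]
tool_rot: [[0.723, -0.001, 0.691], [-0.691, 0.0, 0.723], [-0.001, -1.0, -0.0]]
ft_force: [0.2, 0.1, 0.1]
finger_gap: 0.0131
```

```bash
python3 chk.py 20
```

```text
t 24.617 tcp [0.4652 0.0892 0.0877] F [0.25 0.07 0.1 ] gap 0.0131
[[ 0.723 -0.001  0.691]
 [-0.691  0.     0.723]
 [-0.001 -1.    -0.   ]] [ -3.4  22.3 105.    0.   52.8 -49.7]
tool door-angle 41.58 hinge-rel tool x,z [-0.106 -0.047] (bar -.102,-.046)
```

View pics/w20.png

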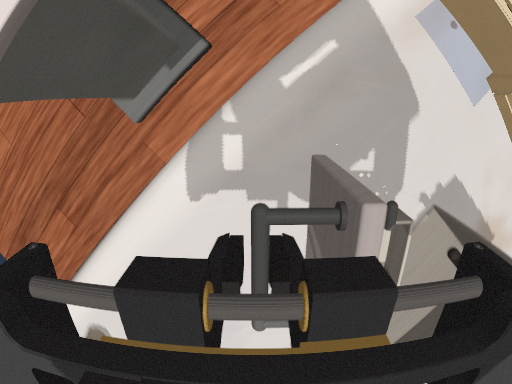

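Call:
{"name": "play_rows", "arguments": {"travel": [[0.0047, 0, -0.009], [0.0047, 0, -0.009], [0.0047, 0, -0.009], [0.0047, 0, -0.009], [0.0047, 0, -0.009], [0.0047, 0, -0.009], [0.0047, 0, -0.009], [0.0047, 0, -0.009], [0.0037, 0, -0.0073], [0.0028, 0, -0.0054]], "twist": [[0, -5, 0], [0, -5, 0], [0, -5, 0], [0, -5, 0], [0, -5, 0], [0, -5, 0], [0, -5, 0], [0, -5, 0], [0, -4, 0], [0, -3, 0]], "hand": [0.85, 0.85, 0.85, 0.85, 0.85, 0.85, 0.85, 0.85, 0.85, 0.85]}}

```text
time: 25.55
tcp_pos: [0.4739, -0.0033, 0.0877]
tool_rot: [[0.999, -0.0, -0.054], [0.054, 0.0, 0.999], [-0.0, -1.0, 0.0]]
ft_force: [-0.1, 1.0, 0.0]
finger_gap: 0.013
```

```bash
python3 chk.py 21
```

```text
t 25.55 tcp [ 0.4739 -0.0033  0.0877] F [-0.12  1.04  0.02] gap 0.013
[[ 0.999 -0.    -0.054]
 [ 0.054  0.     0.999]
 [-0.    -1.     0.   ]] [ -14.6   22.3  104.9    0.    52.8 -107.7]
tool door-angle 88.38 hinge-rel tool x,z [-0.1032 -0.0477] (bar -.102,-.046)
```

View pics/w21.png

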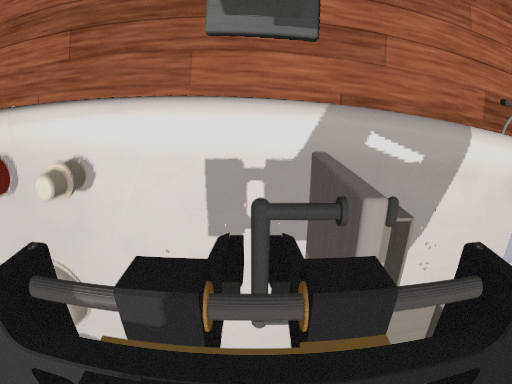

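Call:
{"name": "play_rows", "arguments": {"travel": [[0, 0, 0], [0, 0, 0], [0, -0.02, 0], [0, -0.04, 0], [0, -0.04, 0], [0, -0.04, 0], [0, 0, 0], [0, 0, 0], [0, 0, 0], [0, 0, 0]], "twist": [[0, 0, 0], [0, 0, 0], [0, 0, 0], [0, 0, 0], [0, 0, 0], [0, 0, 0], [0, 7, 0], [0, 7, 0], [0, 7, 0], [0, 7, 0]], "hand": [0.75, 0.75, 0.75, 0.75, 0.75, 0.75, 0, 0, 0, 0]}}

```text
time: 26.48
tcp_pos: [0.4734, -0.0026, 0.2279]
tool_rot: [[0.904, 0.0, 0.427], [-0.427, 0.0, 0.904], [0.0, -1.0, 0.0]]
ft_force: [-0.1, -0.9, 0.8]
finger_gap: 0.0464
```

Run:
```python
from h import *
T=pickle.load(open('top0.pkl','rb'));S=pickle.load(open('scene0.pkl','rb'))
st()
print(atz(T,270+568/7,160+388/7,.075), atz(S,245+504/5.714,140+118/5.714,.074))
t=viewer.capture('top'); save(t,'t22'); pickle.dump(t,open('t22.pkl','wb'))
s=viewer.capture('scene'); save(s,'s22'); pickle.dump(s,open('s22.pkl','wb'))
i=cv2.imread('pics/t22.png')[135:235,140:240]; cv2.imwrite('pics/t22c.png',cv2.resize(i,(600,600),interpolation=cv2.INTER_CUBIC))
```

```text
t 26.483 tcp [ 0.4734 -0.0026  0.2279] F [-0.14 -0.9   0.76] gap 0.0464
[[ 0.904  0.     0.427]
 [-0.427  0.     0.904]
 [ 0.    -1.     0.   ]] [-14.5  11.9  95.3   0.   72.8 -79.3]
[ 0.49047044 -0.37168247  0.075     ] [ 0.48728607 -0.3663373   0.074     ]
```

View pics/s22.png

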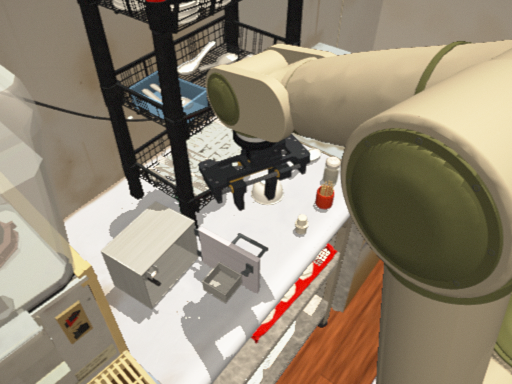

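View pics/t22c.png

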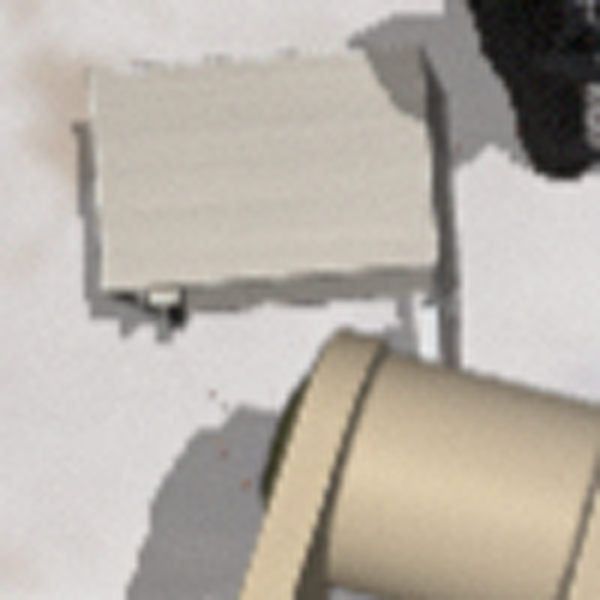

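Call:
{"name": "play_rows", "arguments": {"travel": [[0.015, 0, -0.0316], [0.0185, 0, -0.0297], [0.0218, 0, -0.0274], [0.0249, 0, -0.0246], [0.0276, 0, -0.0215], [0.0299, 0, -0.0182], [0.0318, 0, -0.0146], [0.0333, 0, -0.0108], [0.0343, 0, -0.0069], [0.035, 0, -0.0029]], "twist": [[0, 6.67, 0], [0, 6.67, 0], [0, 6.67, 0], [0, 6.67, 0], [0, 6.67, 0], [0, 6.67, 0], [0, 6.67, 0], [0, 6.67, 0], [0, 6.67, 0], [0, 0, 0]], "hand": [0, 0, 0, 0, 0, 0, 0, 0, 0, 0]}}

```text
time: 27.42
tcp_pos: [0.4765, -0.3546, 0.2276]
tool_rot: [[0.087, -0.0, 0.996], [-0.996, 0.0, 0.087], [-0.0, -1.0, -0.0]]
ft_force: [0.4, 0.2, -0.2]
finger_gap: 0.0881
```

Run:
```python
from h import *
s=st(); w=viewer.capture('wrist'); save(w,'w23'); pickle.dump((w,s),open('w23.pkl','wb'))
print(viewer.search_frame(w,'pepper_shaker')[:2])
print(wproj(w,s,[.489,-.368,.075]), wproj(w,s,[.489,-.368,0]))
sc=viewer.capture('scene'); save(sc,'s23'); pickle.dump(sc,open('s23.pkl','wb'))
```

```text
t 27.417 tcp [ 0.4765 -0.3546  0.2276] F [ 0.43  0.19 -0.19] gap 0.0881
[[ 0.087 -0.     0.996]
 [-0.996  0.     0.087]
 [-0.    -1.    -0.   ]] [-48.   27.2  74.2   0.   78.7 -52.9]
[{'xyz': [0.4927, -0.3655, 0.0702], 'confidence': 0.8}]
(np.float64(266.9375978681551), np.float64(192.6183528761107)) (np.float64(264.8186768787206), np.float64(175.59903485541992))
```

View pics/w23.png

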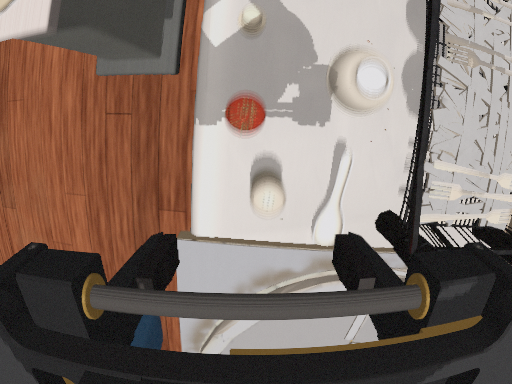

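View pics/s23.png

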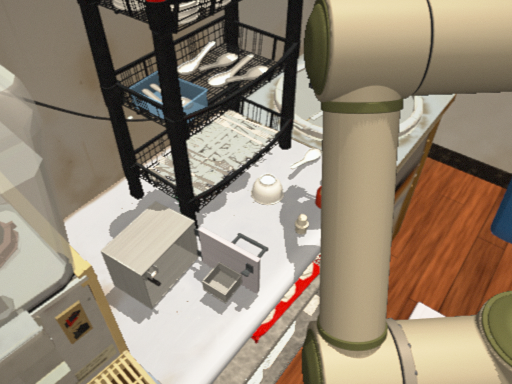

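Run:
```python
from h import *
w,s=pickle.load(open('w23.pkl','rb'))
i=w['pixels'][160:235,225:310,::-1]; cv2.imwrite('pics/w23c.png',cv2.resize(np.ascontiguousarray(i),None,fx=7,fy=7,interpolation=cv2.INTER_CUBIC))
for u,v in [(267,196),(267,199),(267,202)]: print(u,v,watz(w,s,u,v,.075))
S=pickle.load(open('s23.pkl','rb'))
i=S['pixels'][195:305,95:275,::-1]; cv2.imwrite('pics/s23c.png',cv2.resize(np.ascontiguousarray(i),None,fx=4.4,fy=4.4,interpolation=cv2.INTER_CUBIC))
```

```text
267 196 [ 0.48943375 -0.37171354  0.075     ]
267 199 [ 0.48976357 -0.3750357   0.075     ]
267 202 [ 0.49009645 -0.37838008  0.075     ]
```

View pics/w23c.png

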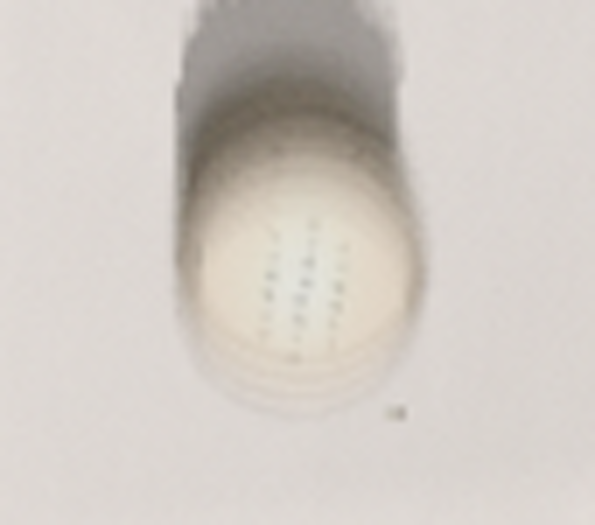

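View pics/s23c.png

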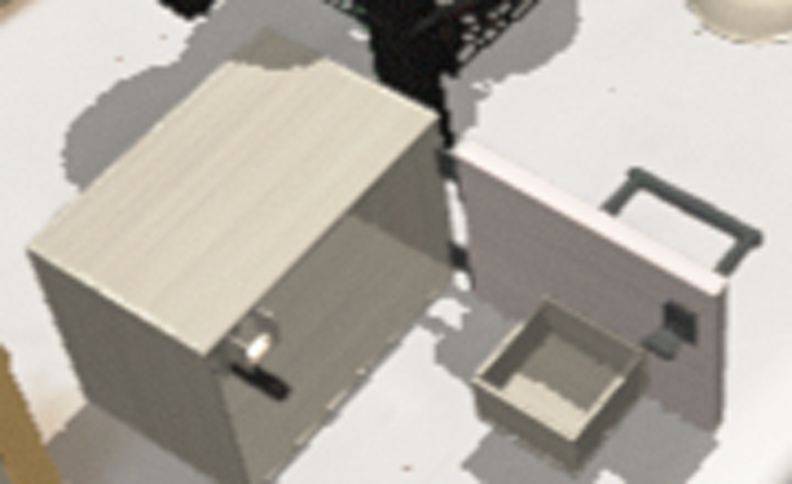

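Call:
{"name": "play_rows", "arguments": {"travel": [[0.006, 0, 0.004], [0.006, 0, 0.004], [0.006, 0.03, 0.004], [0, 0.03, 0], [0, 0.03, 0], [0, 0.03, 0], [0, 0, 0], [0, 0, 0], [0, 0, 0], [0, 0, 0]], "twist": [[0, 0, 0], [0, 0, 0], [0, 0, 0], [0, 0, 0], [0, 0, 0], [0, 0, 0], [0, 0, 0], [0, 0, 0], [0, 0, 0], [0, 0, 0]], "hand": [0, 0, 0, 0, 0, 0, 0, 0, 0, 0]}}

```text
time: 28.4
tcp_pos: [0.4912, -0.3707, 0.1102]
tool_rot: [[0.091, 0.003, 0.996], [-0.996, -0.003, 0.091], [0.003, -1.0, 0.002]]
ft_force: [-0.1, -0.1, 0.7]
finger_gap: 0.0879
```

Run:
```python
from h import *
s=st(); w=viewer.capture('wrist'); save(w,'w24'); pickle.dump((w,s),open('w24.pkl','wb'))
im=cv2.imread('pics/w24.png')
for y,c in ((-.368,(0,0,255)),(-.372,(0,255,0)),(-.376,(255,0,0))):
    for z,r in ((.075,.018),(.0,.0215)):
        pts=np.array([wproj(w,s,[.4895+r*np.cos(a),y+r*np.sin(a),z]) for a in np.linspace(0,2*np.pi,40)])
        cv2.polylines(im,[(pts*8).round().astype(int)],True,c,1,cv2.LINE_AA,3)
cv2.imwrite('pics/w24o.png',cv2.resize(im[100:340,120:400],None,fx=2.4,fy=2.4,interpolation=cv2.INTER_CUBIC))
```

```text
t 28.4 tcp [ 0.4912 -0.3707  0.1102] F [-0.07 -0.14  0.69] gap 0.0879
[[ 0.091  0.003  0.996]
 [-0.996 -0.003  0.091]
 [ 0.003 -1.     0.002]] [-47.9  35.8  78.4   0.   65.5 -53.1]
```

View pics/w24o.png

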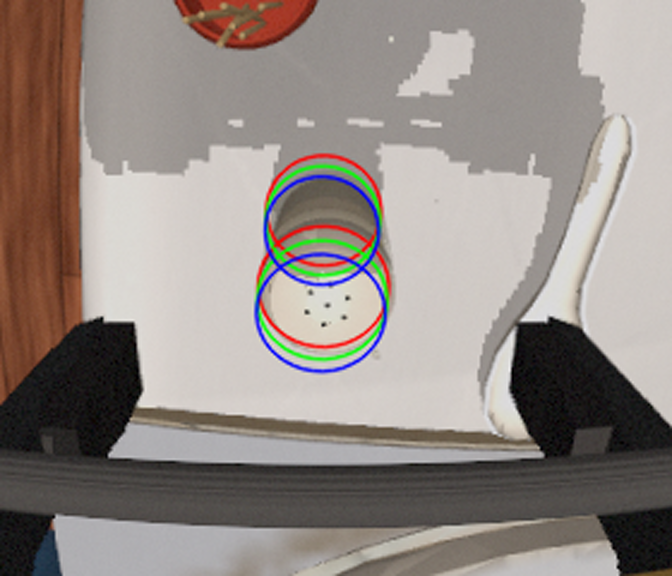

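Call:
{"name": "play_rows", "arguments": {"travel": [[0.0032, 0, 0], [0, 0.02, 0], [0, 0.02, 0], [0, 0.017, 0], [0, 0.01, 0], [0, 0, 0], [0, 0, 0], [0, 0, 0], [0, 0, 0], [0, 0, 0]], "twist": [[0, 0, 0], [0, 0, 0], [0, 0, 0], [0, 0, 0], [0, 0, 0], [0, 0, 0], [0, 0, 0], [0, 0, 0], [0, 0, 0], [0, 0, 0]], "hand": [0, 0, 0, 0, 0, 0, 0, 0, 0, 0]}}

```text
time: 29.28
tcp_pos: [0.4908, -0.3736, 0.0417]
tool_rot: [[0.09, 0.001, 0.996], [-0.996, -0.001, 0.09], [0.001, -1.0, 0.001]]
ft_force: [0.0, 0.4, -0.2]
finger_gap: 0.088
```

Call:
{"name": "play_rows", "arguments": {"travel": [[0, 0, 0], [0, 0, 0], [0, 0, 0], [0, 0, 0], [0, 0, 0], [0, 0, 0], [0, 0, 0], [0, 0, 0], [0, 0, 0], [0, 0, 0]], "twist": [[0, 0, 0], [0, 0, 0], [0, 0, 0], [0, 0, 0], [0, 0, 0], [0, 0, 0], [0, 0, 0], [0, 0, 0], [0, 0, 0], [0, 0, 0]], "hand": [0.35, 0.4, 0.45, 0.5, 0.6, 0.7, 0.7, 0.7, 0.7, 0.7]}}

```text
time: 30.12
tcp_pos: [0.4905, -0.3733, 0.0407]
tool_rot: [[0.09, 0.0, 0.996], [-0.996, -0.0, 0.09], [0.0, -1.0, 0.0]]
ft_force: [0.3, 0.1, -0.4]
finger_gap: 0.0396
```

Run:
```python
from h import *
s=st(); w=viewer.capture('wrist'); save(w,'w25')
```

```text
t 30.117 tcp [ 0.4905 -0.3733  0.0407] F [ 0.28  0.09 -0.37] gap 0.0396
[[ 0.09   0.     0.996]
 [-0.996 -0.     0.09 ]
 [ 0.    -1.     0.   ]] [-48.1  41.1  80.8   0.   58.1 -53.3]
```

View pics/w25.png

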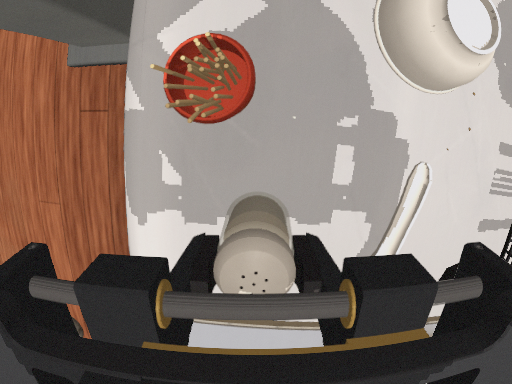

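```bash
cat > fit2.py <<'E'
from fit import *
p=pickle.load(open('p.pkl','rb')); S=pickle.load(open('s23.pkl','rb'))
s2=lambda x,y:(95+(x+.5)/4.4-.5,195+(y+.5)/4.4-.5)
O=[(.006,.05,.056,s2(548,298)),(.006,.11,.056,s2(648,350)),(.066,.05,.056,s2(473,380)),(.066,.11,.056,s2(573,443)),
(.006,0,.128,s2(455,152)),(.006,.148,.128,s2(718,290)),(-.046,.0675,.1095,s2(632,172)),(-.046,.1365,.1095,s2(757,240))]
def res2(a):
    q=p.copy(); q[3]=a[0]; return np.concatenate([np.array(proj(S,door(q,p[4]+x,y,z)))-px for x,y,z,px in O])
r=least_squares(res2,[1.55],loss='soft_l1'); print(r.x,np.degrees(r.x)); print(np.round(r.fun.reshape(-1,2),1).tolist())
q=p.copy(); q[3]=r.x[0]; pickle.dump(q,open('q.pkl','wb'))
print('rack',door(q,q[4]+.036,.08,.026),'jaw az',np.degrees(q[2]+q[3])-90)
E
python3 fit2.py
python3 - <<'E'
E
```

```text
[1.55780508] [89.2556565]
[[-0.5, -1.4], [-0.2, -0.2], [-0.7, -0.4], [0.0, -0.6], [-0.4, 0.1], [-0.4, 1.1], [0.5, -0.8], [-0.3, -1.9]]
rack [0.49193215 0.08114031 0.026     ] jaw az 3.981526932883483
```

Call:
{"name": "play_rows", "arguments": {"travel": [[0, -0.01, 0], [0, -0.02, 0], [0, -0.03, 0], [0, -0.04, 0], [0, -0.04, 0], [0, -0.03, 0], [0, 0, 0], [0, 0, 0], [0, 0, 0], [0, 0, 0]], "twist": [[0, 0, 0], [0, 0, 0], [0, 0, 0], [0, 0, 0], [0, 0, 0], [0, 0, 0], [0, 0, 0], [0, 0, 0], [0, 0, 0], [0, 0, 0]], "hand": [0.7, 0.7, 0.7, 0.7, 0.7, 0.7, 0.7, 0.7, 0.7, 0.7]}}

```text
time: 31.0
tcp_pos: [0.49, -0.3728, 0.209]
tool_rot: [[0.09, -0.002, 0.996], [-0.996, 0.002, 0.09], [-0.003, -1.0, -0.002]]
ft_force: [0.3, 0.1, -2.5]
finger_gap: 0.0397
```

Call:
{"name": "play_rows", "arguments": {"travel": [[-0.015, 0, 0.0014], [-0.028, 0, 0.0027], [-0.036, 0, 0.0034], [-0.036, 0, 0.0034], [-0.036, 0, 0.0034], [-0.036, 0, 0.0034], [-0.036, 0, 0.0034], [-0.036, 0, 0.0034], [-0.036, 0, 0.0034], [-0.036, 0, 0.0034]], "twist": [[0, 0, 0], [0, 0, 0], [0, 0, 0], [0, 0, 0], [0, 0, 0], [0, 0, 0], [0, 0, 0], [0, 0, 0], [0, 0, 0], [0, 0, 0]], "hand": [0.7, 0.7, 0.7, 0.7, 0.7, 0.7, 0.7, 0.7, 0.7, 0.7]}}

```text
time: 31.83
tcp_pos: [0.491, -0.039, 0.2096]
tool_rot: [[0.09, -0.002, 0.996], [-0.996, 0.001, 0.09], [-0.001, -1.0, -0.002]]
ft_force: [1.1, -0.1, -1.5]
finger_gap: 0.0399
```

Call:
{"name": "play_rows", "arguments": {"travel": [[-0.036, 0, 0.0034], [-0.036, 0, 0.0034], [-0.028, 0, 0.0027], [-0.012, 0, 0.0011], [-0.006, 0, 0.0006], [0, 0, 0], [0, 0, 0], [0, 0, 0], [0, 0, 0], [0, 0, 0]], "twist": [[0, 0, 0], [0, 0, 0], [0, 0, 0], [0, 0, 0], [0, 0, 0], [0, 0.5, 0], [0, 0.5, 0], [0, 0, 0], [0, 0, 0], [0, 0, 0]], "hand": [0.7, 0.7, 0.7, 0.7, 0.7, 0.7, 0.7, 0.7, 0.7, 0.7]}}

```text
time: 32.67
tcp_pos: [0.4925, 0.0768, 0.2107]
tool_rot: [[0.071, -0.0, 0.997], [-0.997, -0.0, 0.071], [0.0, -1.0, -0.0]]
ft_force: [-1.4, 0.2, -1.2]
finger_gap: 0.0395
```

Run:
```python
from fit import *
q=pickle.load(open('q.pkl','rb'))
s=st(); w=viewer.capture('wrist'); save(w,'w26'); pickle.dump((w,s),open('w26.pkl','wb'))
im=cv2.imread('pics/w26.png')
for x,y,z in [(a,b,.056) for a in (.009,.063) for b in (.053,.107)]+[(.006,0,.128),(.006,.148,.128)]:
    u,v=wproj(w,s,door(q,q[4]+x,y,z)); cv2.circle(im,(int(u*8),int(v*8)),16,(0,0,255),-1,cv2.LINE_AA,3)
cv2.imwrite('pics/w26o.png',cv2.resize(im,(768,576)))
sc=viewer.capture('scene'); save(sc,'s26'); pickle.dump(sc,open('s26.pkl','wb'))
```

```text
t 32.667 tcp [0.4925 0.0768 0.2107] F [-1.38  0.16 -1.15] gap 0.0395
[[ 0.071 -0.     0.997]
 [-0.997 -0.     0.071]
 [ 0.    -1.    -0.   ]] [-4.6 16.  92.8 -0.  71.3 -8.7]
```

View pics/w26o.png

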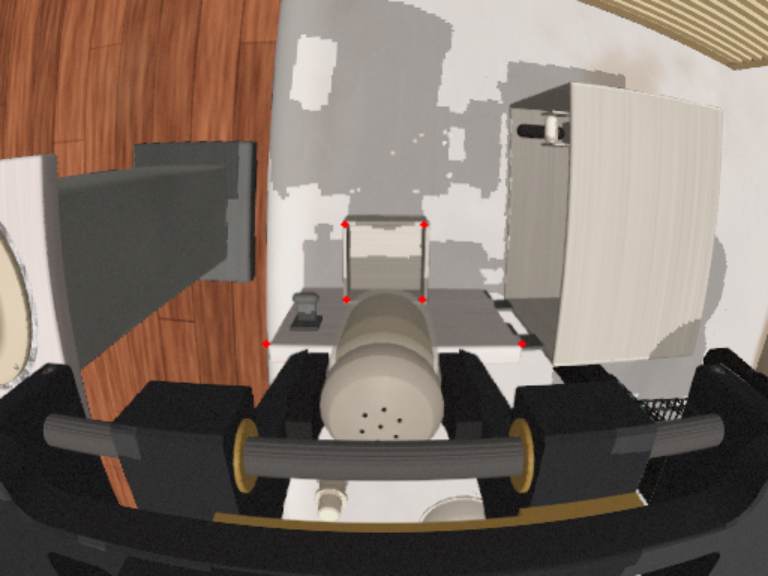

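View pics/s26.png

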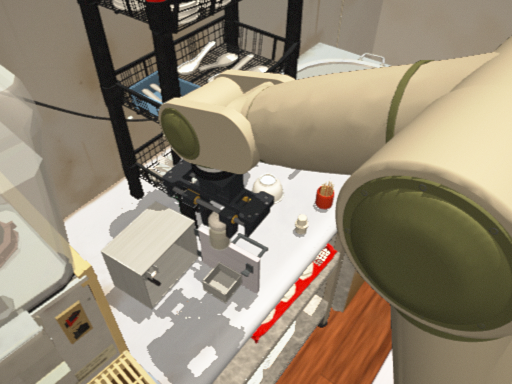

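Run:
```python
from h import *
w,s=pickle.load(open('w26.pkl','rb'))
P=watz(w,s,381/1.5,424/1.5,.245); print(P, np.array(s['tool_rot']).T@(P-s['tcp_pos']))
# base: lower contour centre? silhouette of bottom end around (385,295..) 
for r,z,dy in ((.0215,.170,0),(.02,.245,0)):
    print([tuple(np.round(1.5*np.array(wproj(w,s,np.array(s['tcp_pos'])*[1,1,0]+[r*np.cos(a),r*np.sin(a)+dy,z])))) for a in (0,np.pi/2,np.pi,3*np.pi/2)])
```

```text
[0.49115388 0.07735509 0.245     ] [-0.00061507 -0.0343202  -0.00132097]
[(np.float64(432.0), np.float64(334.0)), (np.float64(388.0), np.float64(286.0)), (np.float64(337.0), np.float64(328.0)), (np.float64(381.0), np.float64(373.0))]
[(np.float64(451.0), np.float64(428.0)), (np.float64(391.0), np.float64(367.0)), (np.float64(319.0), np.float64(421.0)), (np.float64(381.0), np.float64(475.0))]
```

Call:
{"name": "play_rows", "arguments": {"travel": [[-0.003, 0, 0], [-0.0035, 0.02, 0], [0, 0.03, 0], [0, 0.03, 0], [0, 0.02, 0], [0, 0.006, 0], [0, 0, 0], [0, 0, 0], [0, 0, 0], [0, 0, 0]], "twist": [[0, 0, 0], [0, 0, 0], [0, 0, 0], [0, 0, 0], [0, 0, 0], [0, 0, 0], [0, 0, 0], [0, 0, 0], [0, 0, 0], [0, 0, 0]], "hand": [0.7, 0.7, 0.7, 0.7, 0.7, 0.7, 0.7, 0.7, 0.7, 0.7]}}

```text
time: 33.6
tcp_pos: [0.4926, 0.0842, 0.106]
tool_rot: [[0.073, 0.002, 0.997], [-0.997, -0.0, 0.073], [0.0, -1.0, 0.002]]
ft_force: [0.8, 0.2, -0.2]
finger_gap: 0.0401
```

Run:
```python
from h import *
s=st(); w=viewer.capture('wrist'); save(w,'w27'); sc=viewer.capture('scene'); save(sc,'s27')
i=sc['pixels'][190:310,130:290,::-1]; j=cv2.resize(np.ascontiguousarray(i),(800,600),interpolation=cv2.INTER_CUBIC); cv2.imwrite('pics/s27c.png',j)
```

```text
t 33.6 tcp [0.4926 0.0842 0.106 ] F [ 0.76  0.16 -0.18] gap 0.0401
[[ 0.073  0.002  0.997]
 [-0.997 -0.     0.073]
 [ 0.    -1.     0.002]] [-3.8 23.4 99.8  0.  56.7 -7.9]
```

View pics/w27.png

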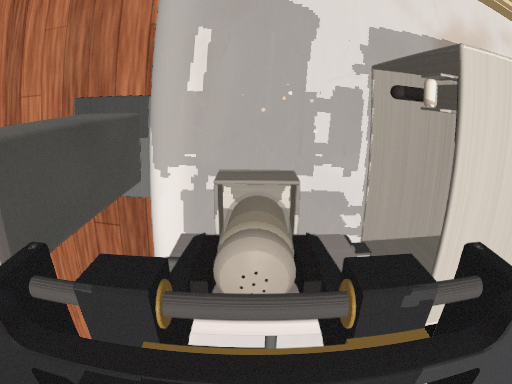

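View pics/s27c.png

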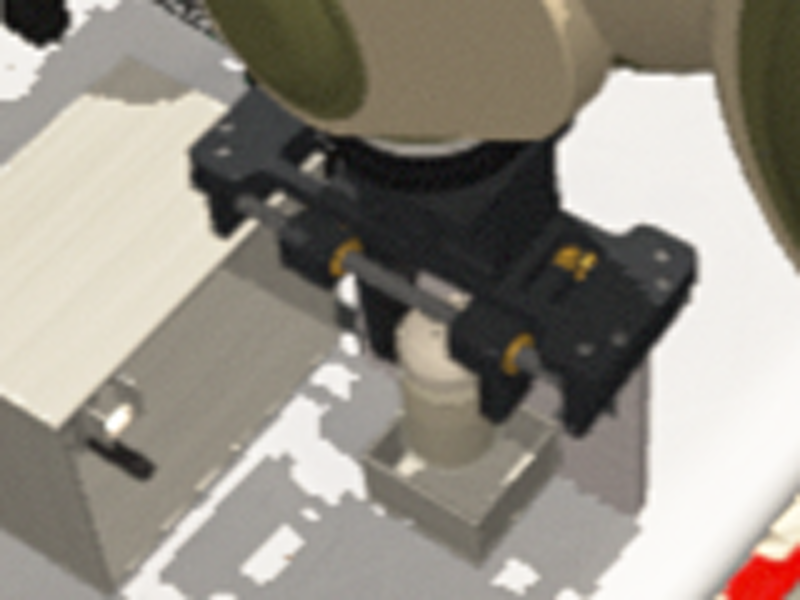

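Call:
{"name": "play_rows", "arguments": {"travel": [[0.001, 0, 0], [0, 0.005, 0], [0, 0.006, 0], [0, 0.006, 0], [0, 0.006, 0], [0, 0.006, 0], [0, 0.004, 0], [0, 0.002, 0], [0, 0.001, 0], [0, 0, 0]], "twist": [[0, 0, 0], [0, 0, 0], [0, 0, 0], [0, 0, 0], [0, 0, 0], [0, 0, 0], [0, 0, 0], [0, 0, 0], [0, 0, 0], [0, 0, 0]], "hand": [0.7, 0.7, 0.7, 0.7, 0.7, 0.7, 0.7, 0.7, 0.7, 0.7]}}

```text
time: 34.53
tcp_pos: [0.492, 0.0832, 0.0686]
tool_rot: [[0.073, -0.0, 0.997], [-0.997, 0.0, 0.073], [-0.0, -1.0, -0.0]]
ft_force: [0.6, 0.3, -0.3]
finger_gap: 0.0396
```

Run:
```python
from h import *
s=st(); w=viewer.capture('wrist'); save(w,'w28'); sc=viewer.capture('scene'); save(sc,'s28')
i=sc['pixels'][190:310,130:290,::-1]; j=cv2.resize(np.ascontiguousarray(i),(800,600),interpolation=cv2.INTER_CUBIC); cv2.imwrite('pics/s28c.png',j)
```

```text
t 34.533 tcp [0.492  0.0832 0.0686] F [ 0.63  0.34 -0.33] gap 0.0396
[[ 0.073 -0.     0.997]
 [-0.997  0.     0.073]
 [-0.    -1.    -0.   ]] [ -3.9  26.7 101.5   0.   51.7  -8. ]
```

View pics/w28.png

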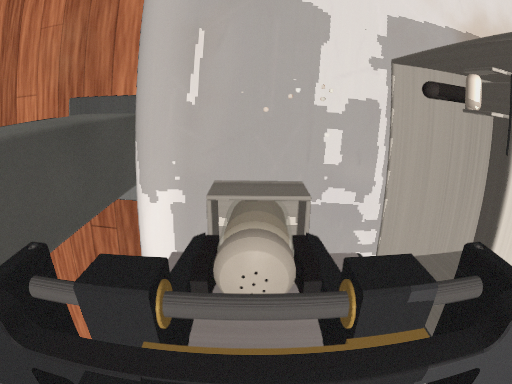

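View pics/s28c.png

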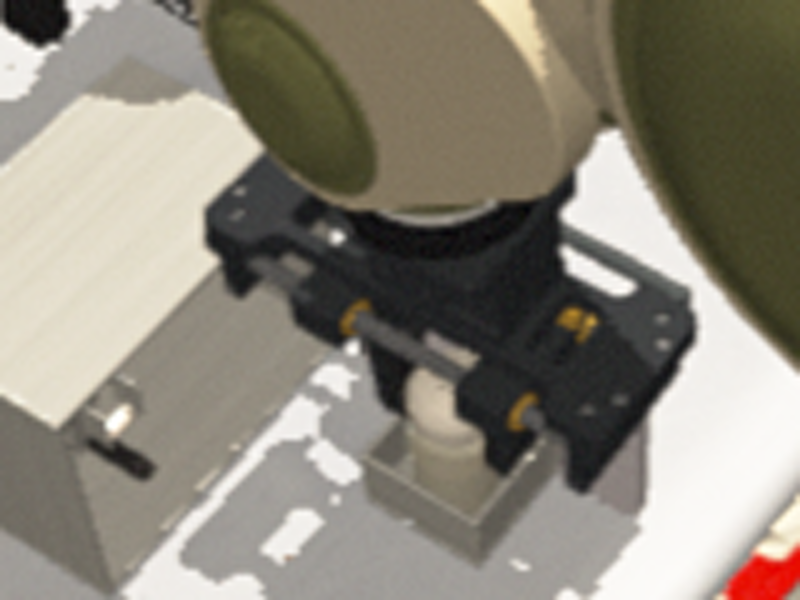

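Call:
{"name": "play_rows", "arguments": {"travel": [[0, 0.0005, 0], [0, 0.0005, 0], [0, 0, 0], [0, 0, 0], [0, 0, 0], [0, 0, 0], [0, 0, 0], [0, 0, 0], [0, 0, 0], [0, 0, 0]], "twist": [[0, 0, 0], [0, 0, 0], [0, 0, 0], [0, 0, 0], [0, 0, 0], [0, 0, 0], [0, 0, 0], [0, 0, 0], [0, 0, 0], [0, 0, 0]], "hand": [0.7, 0.7, 0.54, 0.52, 0.5, 0.45, 0.4, 0.35, 0.3, 0.3]}}

```text
time: 35.47
tcp_pos: [0.492, 0.0832, 0.0677]
tool_rot: [[0.073, -0.0, 0.997], [-0.997, 0.0, 0.073], [-0.0, -1.0, -0.0]]
ft_force: [0.4, 1.0, 0.5]
finger_gap: 0.0614
```

Run:
```python
from h import *
s=st(); w=viewer.capture('wrist'); save(w,'w29')
```

```text
t 35.467 tcp [0.492  0.0832 0.0677] F [0.35 0.96 0.48] gap 0.0614
[[ 0.073 -0.     0.997]
 [-0.997  0.     0.073]
 [-0.    -1.    -0.   ]] [ -3.9  26.8 101.6   0.   51.6  -8. ]
```

View pics/w29.png

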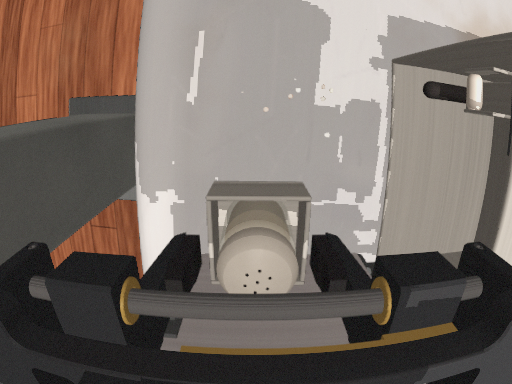

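Shaker at (257,275) stands free between the fingers. Lifting straight up, then away towards the robot's right.

Call:
{"name": "play_rows", "arguments": {"travel": [[0, -0.01, 0], [0, -0.02, 0], [0, -0.03, 0], [0, -0.03, 0], [0, -0.04, 0], [0, -0.03, 0], [0, 0, 0], [0, 0, 0], [0, 0, 0], [0, 0, 0]], "twist": [[0, 0, 0], [0, 0, 0], [0, 0, 0], [0, 0, 0], [0, 0, 0], [0, 0, 0], [0, 0, 0], [0, 0, 0], [0, 0, 0], [0, 0, 0]], "hand": [0.3, 0.3, 0.3, 0.3, 0.3, 0.3, 0.3, 0.3, 0.3, 0.3]}}

```text
time: 36.35
tcp_pos: [0.4914, 0.0832, 0.2265]
tool_rot: [[0.073, -0.003, 0.997], [-0.997, 0.0, 0.073], [-0.0, -1.0, -0.003]]
ft_force: [0.9, 1.4, -0.4]
finger_gap: 0.0616
```

Call:
{"name": "play_rows", "arguments": {"travel": [[0.03, 0, 0], [0.03, 0, 0], [0.03, 0, 0], [0.03, 0, 0], [0.03, 0, 0], [0.03, 0, 0], [0.03, 0, 0], [0.03, 0, 0], [0, 0, 0], [0, 0, 0]], "twist": [[0, 0, 0], [0, 0, 0], [0, 0, 0], [0, 0, 0], [0, 0, 0], [0, 0, 0], [0, 0, 0], [0, 0, 0], [0, 0, 0], [0, 0, 0]], "hand": [0.3, 0.3, 0.3, 0.3, 0.3, 0.3, 0.3, 0.3, 0.3, 0.3]}}

```text
time: 37.18
tcp_pos: [0.509, -0.1569, 0.2263]
tool_rot: [[0.07, -0.002, 0.998], [-0.998, 0.001, 0.07], [-0.002, -1.0, -0.002]]
ft_force: [0.4, 0.4, -1.1]
finger_gap: 0.0616
```

Run:
```python
from h import *
s=st(); sc=viewer.capture('scene'); save(sc,'s30'); t=viewer.capture('top'); save(t,'t30')
i=sc['pixels'][190:310,130:290,::-1]; j=cv2.resize(np.ascontiguousarray(i),(800,600),interpolation=cv2.INTER_CUBIC); cv2.imwrite('pics/s30c.png',j)
i=t['pixels'][135:245,140:370,::-1]; j=cv2.resize(np.ascontiguousarray(i),None,fx=3.4,fy=3.4,interpolation=cv2.INTER_CUBIC); cv2.imwrite('pics/t30c.png',j)
for l in ['pepper_shaker','toothpick_jar','spare_spout','rice_bowl','soup_spoon']:
    print(l,[(np.round(r['xyz'],3).tolist(),round(r['confidence'],2)) for r in viewer.search_frame(sc,l)][:2])
```

```text
t 37.183 tcp [ 0.509  -0.1569  0.2263] F [ 0.38  0.41 -1.05] gap 0.0616
[[ 0.07  -0.002  0.998]
 [-0.998  0.001  0.07 ]
 [-0.002 -1.    -0.002]] [-29.8  19.5  85.5   0.   75.1 -33.8]
pepper_shaker [([0.486, 0.097, 0.086], 0.89)]
toothpick_jar [([0.467, -0.263, 0.033], 0.61)]
spare_spout [([0.45, -0.166, 0.025], 0.56)]
rice_bowl [([0.585, -0.208, 0.034], 0.9), ([0.582, 0.182, 0.101], 0.28)]
soup_spoon [([0.585, -0.358, 0.021], 0.43)]
```

View pics/s30c.png

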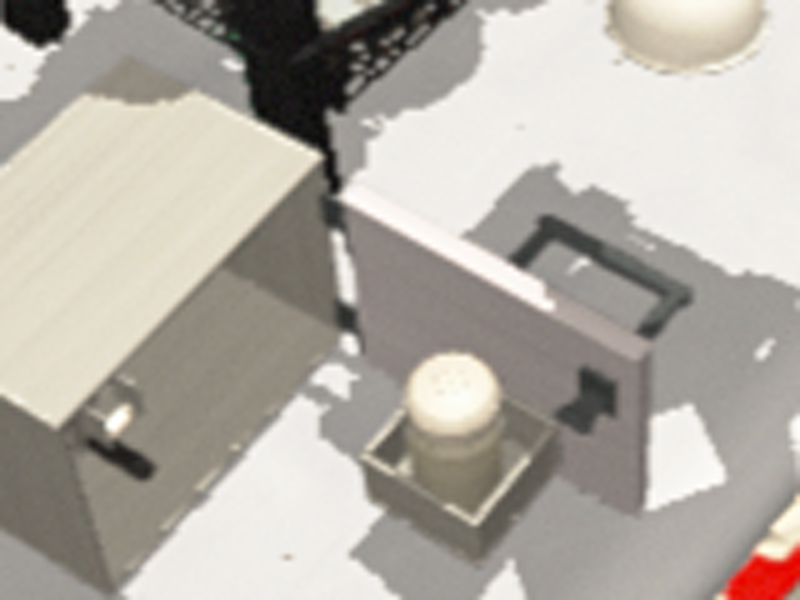

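View pics/t30c.png

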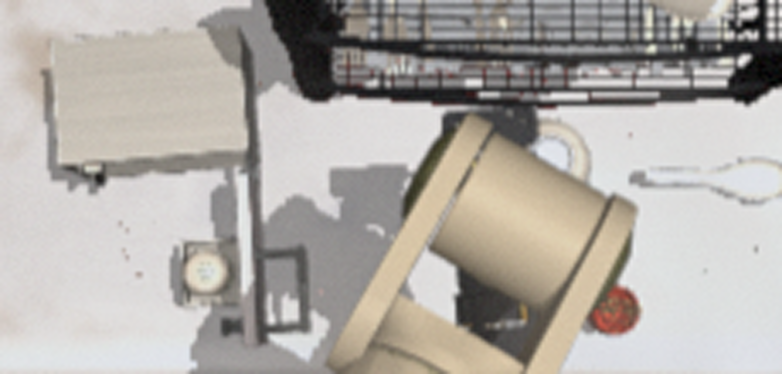

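```bash
python3 -c "
from h import *
st(); print(order.finish_job())"
```

```text
t 37.533 tcp [ 0.5095 -0.1554  0.2278] F [-0.15  0.08 -0.06] gap 0.0617
[[ 0.074 -0.     0.997]
 [-0.997  0.     0.074]
 [-0.    -1.    -0.   ]] [-29.6  19.4  85.5   0.   75.1 -33.8]
the job is handed in; nothing more can be done
None
```

The job is handed in at 37.5 s of the 72 s allowed: the door was shut on its catch, pulled open again, and the pepper shaker stands in the door rack.

- **Closing:** I pushed the handle in steps of a few tenths of a millimetre. The force peaked at about 13 N, fell as the roller passed the nose, and the catch snapped. I was then pressing the door on its bumper with 4.5 to 6 N, so I backed off. With the fingers clear and zero force, the wrist picture showed the door still shut.
- **Opening:** I pulled through the catch and swung the door to about 89°, measured from the scene picture.
- **Shaker:** I gripped it by the cap, lowered it into the rack with the jaws along the door, and released it about 1 mm above the floor. The last scene and top pictures show it upright inside the rack, with the robot clear of everything.

Some readings did not agree with what was expected:
- **Catch forces:** The push peaked at about 13 N, just over the stated 5 to 12 N. The pull read 14 N before release, against the stated 4 to 8 N, probably because friction of the pad on the bar added to it.
- **Other table things:** The last network positions of the jar and the spoon differ from the first by about 15 and 60 mm. The arm partly hid them from that camera, and the top picture shows both looking unmoved. The spout and bowl match within 5 mm.

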